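Open out the drying rack and load the tea cups

ROBOT

A 7-joint arm with a two-finger parallel gripper is mounted at the origin on the work surface. World frame = base frame: x ahead of the robot, y to its left, z up, the work surface at z = 0. Lengths are in m, angles in rad, forces in N, time in s.
With the tool pointing down it reaches from about 0.425 to 1.025 m from the base axis. Payload 9.4 kg.
Tool frame: the origin (TCP) lies on the centre line of the jaws, within the pads' length; the fingertips stand 14 mm ahead of it and the grasp point (between the pads) lies 5 mm behind it (ctrl.tips_ahead is the distance from the TCP to the fingertips, in m); z points along the fingers, y is the line along which they close (so a half turn about z gives the same grasp; the last joint's range is limited). The gripper opens to 93 mm and grips with 3 to 60 N. Pads are 15 mm wide; open, the fingers measure 128 mm over their backs; the gripper's body (75 mm by 188 mm) begins 65 mm behind the grasp point.
Start: joints at [1.095, 0.599, -0.003, 1.599, 0.002, 0.943, -0.08], TCP at [0.282, -0.668, 0.233] pointing down, gripper open.
Joint ranges: [-2.57, 2.57], [-0.35, 1.97], [-1.29, 1.29], [0.11, 2.56], [-1.05, 4.19], [0.11, 1.86], [-2.63, 2.63]. Speed limits (rad/s): [2.22, 2.22, 3.01, 3.01, 3.14, 3.14, 3.14].

INTERFACE

Orientations are given as a unit quaternion [x, y, z, w].
In Python, from cell import ctrl gives the robot as it stands.
- The arm moves only by the tool drive_tool, never from a script. Its argument "deltas" is a list of rows, each an object of numbers: "tx", "ty", "tz": the shift along the tool's x, y, z as a fraction of full scale; "turn": the turn about the tool's z as a fraction of full scale. In form: [{"tx": .., "ty": .., "tz": .., "turn": ..}, ...]. A call has 1 to 12 rows; each row shifts and turns the commanded pose from where the row before left it, along the tool's axes as they then stand; what a row does not reach is not made up. Full scale, the value 1, is 0.05 m for a shift and pi rad for a turn. A row lasts 1/8 s, in which the tool goes at most 62.5 mm and 10.7 degrees, less where a joint would pass 70% of its speed; a pose out of reach is approached as far as the arm can. A call with a number of a shift or a turn outside -1 to 1 is refused whole. A call with a gripper value outside its range is refused whole. "hand" is the finger opening in mm, from 0 to 93, set as the call begins (left out, the last holds). The fingers move at their own pace and stop on an object; "squeeze" is the grip in N (left out, the last holds). Time passes only in rows, so rows that do not move let the fingers close. It gives the time, the measured TCP pose, the force, the opening and the grip force at its end, in the units of the state.
- ctrl.state(): the state, without advancing time (a new reading comes with each control period).
- ctrl.get_image(name): name is "scene" or "top" or "wrist"; returns the picture (480x640x3 uint8, red, green, blue); there is no depth.
- ctrl.camera_model(name): a dict with "camera_matrix" (3x3 intrinsics, pixels), "R" (3x3) and "t" (3): a world point X has camera coordinates R X + t. Camera axes: x right, y down, z forward; pixel columns grow to the right and rows downward; lengths in m; the calibration is good to about 2 mm. A picture is of the moment at which its call begins: read the wrist's pose just before it. camera_model takes no time and is no camera call; for the wrist camera it gives the pose at the moment of the call.
- ctrl.job_done(): hands the job in; it is judged then, once.
The state is a dict: "time": time; "q": joint angles; "joint_velocities": joint speeds; "tau": joint torques, N m; "ee_pos": TCP position; "eef_rot": TCP orientation; "force": force on the tool from outside, world axes, zero at the start; "ft_torque": the same for the moment, N m; "finger_gap": finger opening in m; "gripper_force": force on a finger pad.
Only numpy, scipy, OpenCV 4.12 (cv2) and the standard library are available. Lean on these libraries where they do the work, as an engineer would, in place of code of your own. Each camera call takes 0.05 s, during which the arm holds its last target. There are 200 camera calls.

TASK

The fixed half of the drying rack is full, so pull its extension out by the hoop until the lock button pops up. With the rack locked open, thread the loose guard rail through the eyelet and push it home, so that it lies in the fork with its square knob up against the fork. Set every tea cup down gently on the pulled-out wire shelf, rim down as it is now, without dropping any; leave the mug, the bowl and the kettle where they are.

Things in the scene. Friction and masses are not known exactly. Their poses are not given: they have to be found in the camera images.
- rack: Fixed half of an expandable drying rack, screwed down: two aluminium side rails (240 mm long, 232 mm over their outsides) and a wire shelf, top 63 mm above the counter, on which the mug and bowl drain. Origin on the counter under its middle. The extension pulls out along its +y, from the mouth at y = +120 mm; its -x side is the guard-rail side, towards the robot.
- extension (a joint): How far the extension (sliding half with hoop, fork and lower wire shelf) is pulled out along the rack's +y, in m: 0 pushed in, lock hole at 0.170, end stop at 0.172. Sliding friction 3 to 6 N. With the button up it is locked both ways, with about 1.5 mm of play.
- lock_button (a joint): Spring button, 10 mm square, on the inner rail on the rack's +x side: 0 while pressed down out of sight under the outer rail's top wall; about 0.009 (m) when popped up through the hole 25 mm from the outer rail's mouth, standing 5 mm above the rail.
- hoop (a point): Middle of the extension's pull hoop: a level round steel bar, 9 mm thick, 90 mm long along the rack's x, 85 mm above the counter, free from above. It is 40 mm beyond the outer end of the extension's shelf and moves with it.
- eyelet (a point): Centre of the eyelet: a 15 mm hole along the rack's y through an upright steel plate (30 mm wide, 34 mm tall, 6 mm thick) standing on the fixed half at x = -105, y = +103 mm of the rack's frame, 95 mm above the counter. Axes as the rack's.
- fork (a point): Centre of the open-topped fork at the extension's outer end, on its outer (+y) face, 95 mm above the counter: prongs 12 mm apart, flared at the top (to 120 mm above the counter), 8 mm thick along y; notch bottom 7 mm below this point. When locked it is 197 mm from the eyelet's centre, straight along the rack's y. Axes as the rack's.
- shelf (a point): Middle of the extension's wire shelf, on its top, 54.5 mm above the counter; moves with the extension. Fully out, the bare shelf is 170 mm long (y) and 225 mm wide (x); across both its ends stand lips 20 mm high. The guard rail and a fixed wire run 40 mm above its sides, at x = -105 and +105 mm. Axes as the rack's.
- rail: Loose guard rail: straight steel rod 8 mm thick with a rounded tip and, at the other end, a black knob 16 mm square and 12 mm long; 222 mm from tip to knob, 90 g. Starts on the counter, resting on knob and tip, tip roughly towards -y. Origin under mid-rod, the axis 8 mm above it; its +y points from tip to knob. Home, the tip stands about 22 mm out of the eyelet's far side.
- rail_tip (a point): Tip of the guard rail, on its axis: the end that goes through the eyelet.
- rail_knob (a point): Point on the guard rail's axis where the rod meets the knob; home, this is at the fork's outer face.
- cup1: White porcelain tea cup without handle, upside down: straight-sided, 54 mm across, 58 mm tall, 120 g, closed foot on top. Origin at the centre of its rim, on what it stands on; z up. May be absent.
- cup2: White porcelain tea cup without handle, upside down: straight-sided, 54 mm across, 58 mm tall, 120 g, closed foot on top. Origin at the centre of its rim, on what it stands on; z up. May be absent.
- cup3: White porcelain tea cup without handle, upside down: straight-sided, 54 mm across, 58 mm tall, 120 g, closed foot on top. Origin at the centre of its rim, on what it stands on; z up. May be absent.
- cup4: White porcelain tea cup without handle, upside down: straight-sided, 54 mm across, 58 mm tall, 120 g, closed foot on top. Origin at the centre of its rim, on what it stands on; z up. May be absent.
- cup5: White porcelain tea cup without handle, upside down: straight-sided, 54 mm across, 58 mm tall, 120 g, closed foot on top. Origin at the centre of its rim, on what it stands on; z up. May be absent.
- cup6: White porcelain tea cup without handle, upside down: straight-sided, 54 mm across, 58 mm tall, 120 g, closed foot on top. Origin at the centre of its rim, on what it stands on; z up. May be absent.
- mug: White enamel mug with a handle, upside down on the fixed half of the rack: 80 mm across, 80 mm tall. Leave it. Origin at the centre of its underside.
- bowl: Rice bowl, upside down on the fixed half of the rack: 104 mm across, 55 mm tall. Leave it. Origin at the centre of its underside.
- kettle: Squat aluminium kettle with bail handle, 160 mm across, standing on the counter beyond the cups. Leave it. Origin at the centre of its underside.
There are look-alikes about, which are no part of the job. What is shaped like the cup4 but blue or green is not meant.

How it is judged:
By the outcome, as a careful person would: the job done as asked, in the order asked, and still so for the second after the job is handed in, with the robot touching nothing.
Of cup1, cup2, cup3, cup4, cup5, cup6 only 4 to 6 are there at a start; the rules pass over those that are not, and their reading is None.
At some moment in a run one of cup1, cup2, cup3, cup4, cup5, cup6 may be knocked a few centimetres aside while the robot is not near it.
It also fails if it takes over 210 s, if anything falls off the work surface, if the arm or the gripper's body presses on something with over 40 N, if the wrist force passes 120 N, or if a joint passes its speed limit or range.

## Working session

There is one attempt and no reset: what is moved stays moved. The work goes in short steps, Python scripts to look and compute and a tool call to move; the robot and the scene stay as the last step left them, time stands still between calls to the robot, and variables do not carry over. Pictures are saved under pics/ and viewed, at most 14 in all, crops included, and the job is handed in when it is done.

Besides the shell and the picture viewer there is one more tool, called after "Request:" by a JSON object that holds its "name" and its "arguments", one argument or row to a line. drive_tool: Moves the arm, as the interface text tells. Its arguments: {"type":"object","properties":{"deltas":{"type":"array"},"hand":{"type":"number"},"squeeze":{"type":"number"}},"required":["deltas"]}

```bash
mkdir -p pics; cat > h.py <<'E'
import numpy as np, cv2
from cell import ctrl
from scipy.spatial.transform import Rotation as Ro
def cam(n): 
    m=ctrl.camera_model(n); return np.array(m['camera_matrix']),np.array(m['R']),np.array(m['t'])
def grab(n,f):
    m=cam(n); im=ctrl.get_image(n); cv2.imwrite('pics/'+f,im[:,:,::-1]); np.savez('pics/'+f+'.npz',K=m[0],R=m[1],t=m[2]); return im
def ray(f,uv,z):
    d=np.load('pics/'+f+'.npz'); c=-d['R'].T@d['t']
    v=d['R'].T@np.linalg.inv(d['K'])@np.array([uv[0],uv[1],1.]); return c+v*(z-c[2])/v[2]
def proj(f,X):
    d=np.load('pics/'+f+'.npz'); p=d['K']@(d['R']@np.array(X)+d['t']); return p[:2]/p[2]
def crop(f,o,x0,y0,x1,y1,s):
    im=cv2.imread('pics/'+f)[y0:y1,x0:x1]; cv2.imwrite('pics/'+o,cv2.resize(im,None,fx=s,fy=s,interpolation=cv2.INTER_CUBIC))
E
python3 - <<'E'
from h import *
grab('scene','s0.png');grab('top','t0.png')
for n in('scene','top'):
    K,R,t=cam(n);print(n,K.round(1).tolist(),(-R.T@t).round(3),R.round(2).tolist())
s=ctrl.state();print(s['time'],s['ee_pos'],s['eef_rot'],s['finger_gap'])
E
```

```text
scene [[472.3, 0.0, 315.3], [0.0, 472.3, 238.6], [0.0, 0.0, 1.0]] [1.165 0.438 0.815] [[-0.6, 0.8, -0.0], [0.56, 0.42, -0.72], [-0.57, -0.43, -0.69]]
top [[606.6, 0.0, 328.2], [0.0, 606.6, 240.8], [0.0, 0.0, 1.0]] [0.489 0.012 1.489] [[-0.0, -1.0, 0.0], [-1.0, 0.0, -0.07], [0.07, -0.0, -1.0]]
0.1 [ 0.28137951 -0.66772012  0.23186755] [ 9.80175418e-01  1.98130451e-01 -1.97360462e-04 -6.60599572e-04] 0.09302453951578256
```

View pics/t0.png

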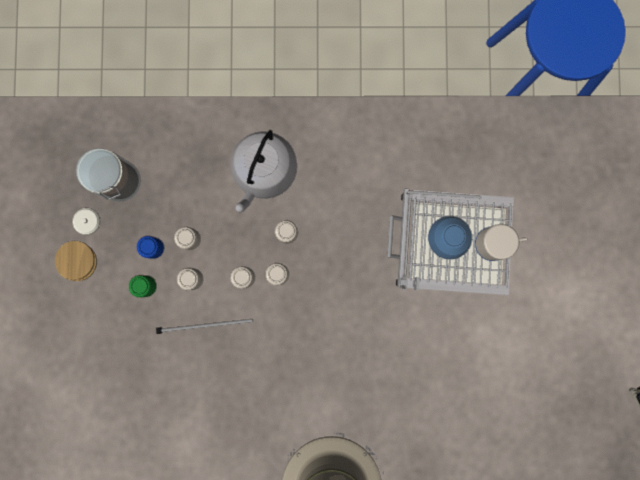

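View pics/s0.png

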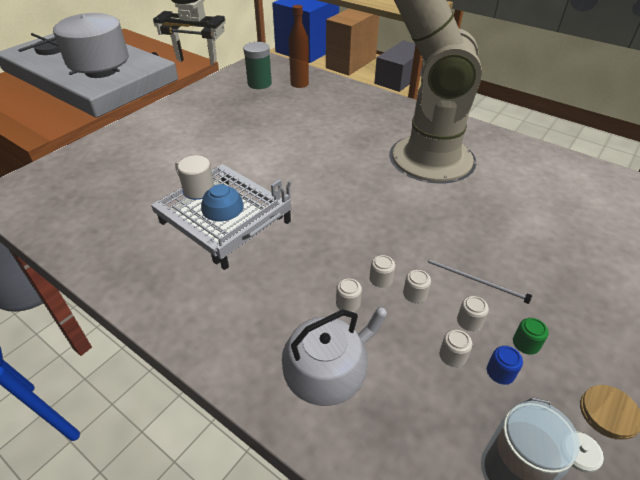

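Top view: five white cups, at pixels (285,231), (277,274), (241,277), (188,279) and (185,238). Blue (149,247) and green (142,286) are look-alikes. The white disc at (85,222) is a flat pot lid. The rail runs from its knob at (158,330) to its tip at (253,320). The rack's hoop is at (391,237).

```bash
python3 - <<'E'
from h import *
crop('t0.png','c1.png',380,180,530,300,5)
crop('t0.png','c2.png',130,210,310,345,4.4)
E
```

```text
(no output)
```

View pics/c1.png

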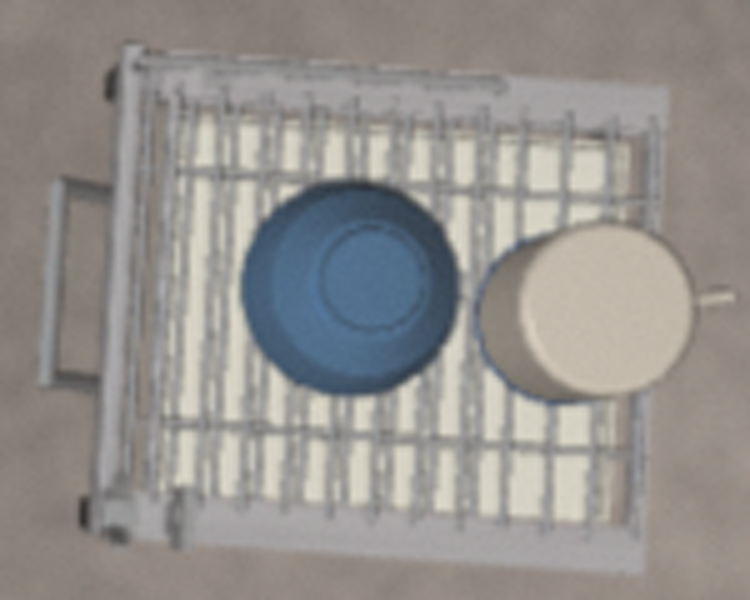

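View pics/c2.png

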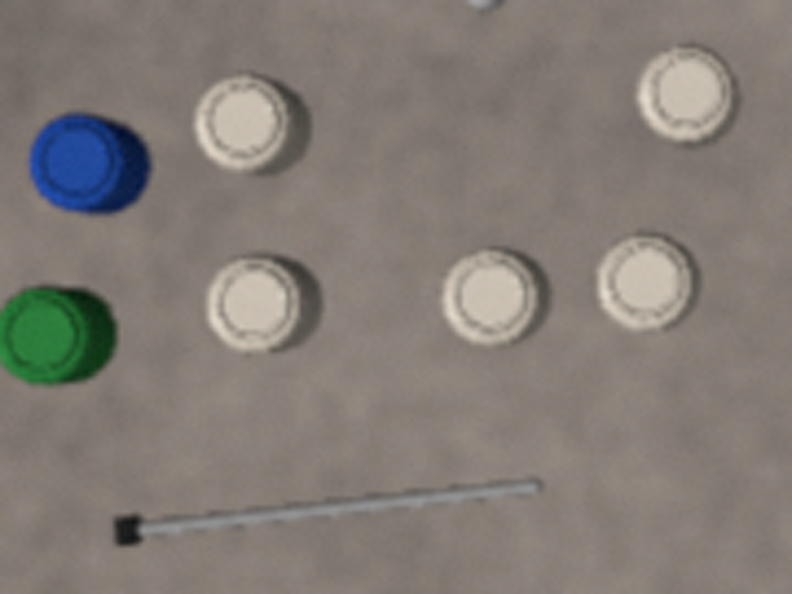

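Crop c1 shows the hoop bar centred near (52,282), the fork at about (112,520), the eyelet at (180,518) and the rail ends at the right. Crop c2 shows the five white cup foot centres at (243,121), (253,304), (491,297), (646,283) and (687,94), with the rail from knob (140,529) to tip (540,487).

```bash
python3 - <<'E'
from h import *
A=lambda u,v:(380+u/5,180+v/5)
B=lambda u,v:(130+u/4.4,210+v/4.4)
for n,p,z in [('hoopA',A(60,180),.085),('hoopB',A(45,385),.085),('hoop',A(52,282),.085),('TR',A(667,88),.065),('BR',A(643,570),.065),('TL',A(140,50),.065),('BL',A(105,540),.065),('eyelet',A(180,500),.112)]+\
 [('cup%d'%i,B(*p),.058) for i,p in enumerate([(243,121),(253,304),(491,297),(646,283),(687,94)])]+[('knob',B(140,529),.008),('tip',B(540,487),.008)]:
    print(n,ray('t0.png',p,z).round(4))
for n,p in zip('abcde',[(456,334),(474,299),(418,273),(382,258),(348,285)]): print('scene',n,ray('s0.png',p,.058).round(3))
s=ctrl.state();print(Ro.from_quat(s['eef_rot']).as_matrix().round(3))
K,R,t=cam('wrist');r=Ro.from_quat(s['eef_rot']).as_matrix();print('cam in tool',r.T@(-R.T@t-s['ee_pos']),(r.T@R.T).round(2),K)
E
```

```text
hoopA [ 0.6424 -0.1387  0.085 ]
hoopB [ 0.547  -0.1309  0.085 ]
hoop [ 0.5948 -0.1346  0.085 ]
TR [ 0.6878 -0.4284  0.065 ]
BR [ 0.4607 -0.412   0.065 ]
TL [ 0.7063 -0.1793  0.065 ]
BL [ 0.4752 -0.1604  0.065 ]
eyelet [ 0.4936 -0.1889  0.112 ]
cup0 [0.5951 0.3477 0.058 ]
cup1 [0.497 0.341 0.058]
cup2 [0.5005 0.2138 0.058 ]
cup3 [0.5078 0.1309 0.058 ]
cup4 [0.6092 0.1092 0.058 ]
knob [0.3738 0.4129 0.008 ]
tip [0.3963 0.193  0.008 ]
scene a [0.588 0.338 0.058]
scene b [0.487 0.331 0.058]
scene c [0.492 0.206 0.058]
scene d [0.5   0.122 0.058]
scene e [0.61  0.105 0.058]
[[ 0.921  0.388 -0.001]
 [ 0.388 -0.921  0.001]
 [-0.    -0.001 -1.   ]]
cam in tool [ 0.07109989  0.00068399 -0.15126671] [[-0.   -0.97 -0.26]
 [ 1.   -0.    0.  ]
 [-0.   -0.26  0.97]] [[351.32474791   0.         317.6063112 ]
 [  0.         351.32474791 243.03599986]
 [  0.           0.           1.        ]]
```

Request:
{"name": "drive_tool", "arguments": {
  "deltas": [
    {"turn": 0.05},
    {"turn": 0.05},
    {"turn": 0.05},
    {"tx": 0.5, "ty": -0.9},
    {"tx": 0.5, "ty": -0.9},
    {"tx": 0.5, "ty": -0.9},
    {"tx": 0.5, "ty": -0.9},
    {"tx": 0.5, "ty": -0.9},
    {"tx": 0.5, "ty": -0.9},
    {"tx": 0.5, "ty": -0.9},
    {"tx": 0.5, "ty": -0.9},
    {"tx": 0.5, "ty": -0.9}
  ],
  "hand": 30
}}

```text
invalid input
```

```bash
cat >> h.py <<'E'
def plan(x,y,z,deg=None):
    s=ctrl.state(); r=Ro.from_quat(s['eef_rot']).as_matrix(); a=np.arctan2(r[1,0],r[0,0])
    b=a if deg is None else np.radians(deg)
    X=np.array([np.cos(b),np.sin(b)]);Y=np.array([np.sin(b),-np.cos(b)]);d=np.array([x,y,z])-s['ee_pos']
    print('t',round(s['time'],2),'pos',s['ee_pos'].round(4),'yaw',np.degrees(a).round(2),'gap',round(s['finger_gap'],4),'F',np.round(s['force'],1),'gf',round(float(np.max(s['gripper_force'])),1))
    print('  turn',((a-b)/np.pi).round(4),'tx',(d[:2]@X/.05).round(3),'ty',(d[:2]@Y/.05).round(3),'tz',(-d[2]/.05).round(3))
E
python3 -c "
from h import *
grab('wrist','w0.png')
plan(.595,-.135,.082,-4.1)"
```

```text
t 0.15 pos [ 0.2814 -0.6678  0.232 ] yaw 22.85 gap 0.0932 F [-0.6  0.8  0.2] gf 0.0
  turn 0.1497 tx 5.495 ty -11.077 tz 2.999
```

View pics/w0.png

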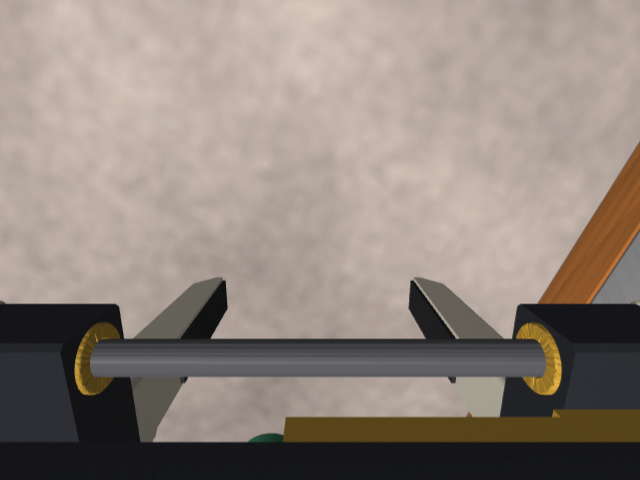

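The drive call was refused, so this picture only shows bare counter. The rows probably need all four fields.

Request:
{"name": "drive_tool", "arguments": {
  "deltas": [
    {"tx": 0, "ty": 0, "tz": 0, "turn": 0.05},
    {"tx": 0, "ty": 0, "tz": 0, "turn": 0.05},
    {"tx": 0, "ty": 0, "tz": 0, "turn": 0.05},
    {"tx": 0.5, "ty": -0.9, "tz": 0, "turn": 0},
    {"tx": 0.5, "ty": -0.9, "tz": 0, "turn": 0},
    {"tx": 0.5, "ty": -0.9, "tz": 0, "turn": 0},
    {"tx": 0.5, "ty": -0.9, "tz": 0, "turn": 0},
    {"tx": 0.5, "ty": -0.9, "tz": 0, "turn": 0},
    {"tx": 0.5, "ty": -0.9, "tz": 0, "turn": 0},
    {"tx": 0.5, "ty": -0.9, "tz": 0, "turn": 0},
    {"tx": 0.5, "ty": -0.9, "tz": 0, "turn": 0},
    {"tx": 0.5, "ty": -0.9, "tz": 0, "turn": 0}
  ],
  "hand": 30
}}

```text
time: 1.65
ee_pos: [0.5359, -0.2789, 0.2325]
eef_rot: [0.999, -0.036, -0.0, -0.0]
force: [0.0, -0.8, -0.0]
finger_gap: 0.0303
gripper_force: 0.0
```

```bash
python3 -c "
from h import *
grab('wrist','w1.png')
plan(.595,-.135,.082,-4.1)
for n,p in [('hoop',(.595,-.135,.085)),('fork',(.478,-.160,.12))]: print(n,proj('w1.png',p))"
```

```text
t 1.7 pos [ 0.5405 -0.2714  0.2322] yaw -3.69 gap 0.0302 F [3.1 5.4 0.1] gf 0.0
  turn 0.0023 tx 0.892 ty -2.799 tz 3.005
hoop [140.82515864 178.31059818]
fork [178.60991037 322.54782522]
```

Request:
{"name": "drive_tool", "arguments": {
  "deltas": [
    {"tx": 0.28, "ty": -0.9, "tz": 0, "turn": 0.002},
    {"tx": 0.28, "ty": -0.9, "tz": 0, "turn": 0},
    {"tx": 0.28, "ty": -0.9, "tz": 0.5, "turn": 0},
    {"tx": 0, "ty": 0, "tz": 0, "turn": 0},
    {"tx": 0, "ty": 0, "tz": 0, "turn": 0}
  ],
  "hand": 30
}}

```text
time: 2.33
ee_pos: [0.5871, -0.1497, 0.2074]
eef_rot: [0.999, -0.039, -0.0, 0.0]
force: [-0.0, -0.4, -0.6]
finger_gap: 0.0297
gripper_force: 0.0
```

```bash
python3 -c "
from h import *
grab('wrist','w1.png')
plan(.595,-.135,.082,-4.1)
for n,p in [('hoop',(.595,-.135,.085)),('fork',(.478,-.160,.12))]: print(n,proj('w1.png',p))"
```

```text
t 2.38 pos [ 0.5871 -0.1504  0.2078] yaw -4.58 gap 0.0301 F [-0.3  0.1 -0.3] gf 0.0
  turn -0.0027 tx 0.136 ty -0.319 tz 2.516
hoop [297.87083813 233.55119898]
fork [340.95212055 385.46841953]
```

View pics/w1.png

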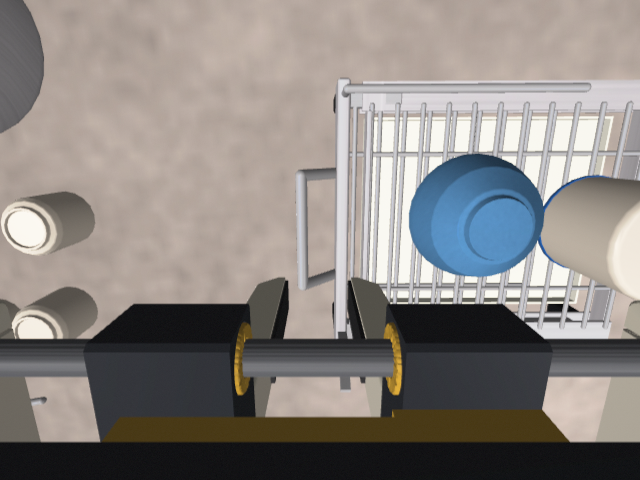

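The wrist view shows the hoop bar from (302,172) to (306,288), close to the predicted (298,234).

```bash
python3 -c "
from h import *
a=ray('w1.png',(302,172),.085);b=ray('w1.png',(306,288),.085);m=(a+b)/2
print(a,b,m,np.degrees(np.arctan2(*(a-b)[1::-1])))
c=ray('w1.png',(343,82),.07);d=ray('w1.png',(604,80),.07)
print(c,d)
plan(m[0],m[1],.082,-4.1)"
```

```text
[ 0.64291024 -0.14266561  0.085     ] [ 0.54799224 -0.13740238  0.085     ] [ 0.59545124 -0.140034    0.085     ] -3.1738131949765505
[ 0.70631675 -0.17898107  0.07      ] [ 0.69211182 -0.37607728  0.07      ]
t 2.38 pos [ 0.5871 -0.1504  0.2078] yaw -4.58 gap 0.0301 F [-0.3  0.1 -0.3] gf 0.0
  turn -0.0027 tx 0.152 ty -0.219 tz 2.516
```

Request:
{"name": "drive_tool", "arguments": {
  "deltas": [
    {"tx": 0.15, "ty": -0.24, "tz": 0.3, "turn": -0.003},
    {"tx": 0, "ty": 0, "tz": 0.75, "turn": 0},
    {"tx": 0, "ty": 0, "tz": 0.75, "turn": 0},
    {"tx": 0, "ty": 0, "tz": 0.7, "turn": 0},
    {"tx": 0, "ty": 0, "tz": 0, "turn": 0},
    {"tx": 0, "ty": 0, "tz": 0, "turn": 0}
  ],
  "hand": 30
}}

```text
time: 3.12
ee_pos: [0.5961, -0.138, 0.0828]
eef_rot: [0.999, -0.035, 0.0, 0.0]
force: [0.0, -0.6, 0.4]
finger_gap: 0.0298
gripper_force: 0.0
```

Request:
{"name": "drive_tool", "arguments": {
  "deltas": [
    {"tx": 0, "ty": 0, "tz": 0, "turn": 0},
    {"tx": 0, "ty": 0, "tz": 0, "turn": 0},
    {"tx": 0, "ty": 0, "tz": 0, "turn": 0},
    {"tx": 0, "ty": 0, "tz": 0, "turn": 0}
  ],
  "hand": 0,
  "squeeze": 30
}}

```text
time: 3.62
ee_pos: [0.5962, -0.1385, 0.0834]
eef_rot: [0.999, -0.035, 0.001, 0.0]
force: [-0.8, -3.0, 6.1]
finger_gap: 0.0082
gripper_force: 30.0
```

Request:
{"name": "drive_tool", "arguments": {
  "deltas": [
    {"tx": 0, "ty": -0.3, "tz": 0, "turn": 0},
    {"tx": 0, "ty": -0.5, "tz": 0, "turn": 0},
    {"tx": 0, "ty": -0.5, "tz": 0, "turn": 0},
    {"tx": 0, "ty": -0.5, "tz": 0, "turn": 0},
    {"tx": 0, "ty": -0.5, "tz": 0, "turn": 0},
    {"tx": 0, "ty": -0.5, "tz": 0, "turn": 0},
    {"tx": 0, "ty": -0.3, "tz": 0, "turn": 0},
    {"tx": 0, "ty": -0.2, "tz": 0, "turn": 0},
    {"tx": 0, "ty": -0.05, "tz": 0, "turn": 0},
    {"tx": 0, "ty": 0, "tz": 0, "turn": 0},
    {"tx": 0, "ty": 0, "tz": 0, "turn": 0}
  ]
}}

```text
time: 5.0
ee_pos: [0.6083, 0.025, 0.0834]
eef_rot: [0.999, -0.036, 0.001, 0.002]
force: [1.8, -12.4, 4.7]
finger_gap: 0.0082
gripper_force: 30.0
```

Request:
{"name": "drive_tool", "arguments": {
  "deltas": [
    {"tx": 0, "ty": -0.06, "tz": 0, "turn": 0},
    {"tx": 0, "ty": -0.06, "tz": 0, "turn": 0},
    {"tx": 0, "ty": -0.04, "tz": 0, "turn": 0},
    {"tx": 0, "ty": 0, "tz": 0, "turn": 0},
    {"tx": 0, "ty": 0, "tz": 0, "turn": 0}
  ]
}}

```text
time: 5.62
ee_pos: [0.6083, 0.0254, 0.0834]
eef_rot: [0.999, -0.039, 0.001, 0.005]
force: [-0.1, -34.0, 6.9]
finger_gap: 0.0081
gripper_force: 30.0
```

```bash
python3 -c "
from h import *
grab('scene','s1.png');grab('top','t1.png')
crop('s1.png','c3a.png',150,150,390,300,3)
crop('t1.png','c3b.png',300,180,530,300,3.13)
a=cv2.imread('pics/c3a.png');b=cv2.imread('pics/c3b.png')[:,:720]
c=np.vstack([a[100:],b[:,:]])[:600];print(c.shape);cv2.imwrite('pics/c3.png',cv2.resize(c,None,fx=.85,fy=.85) if c.shape[0]>600 else c)
"
```

```text
(600, 720, 3)
```

View pics/c3.png

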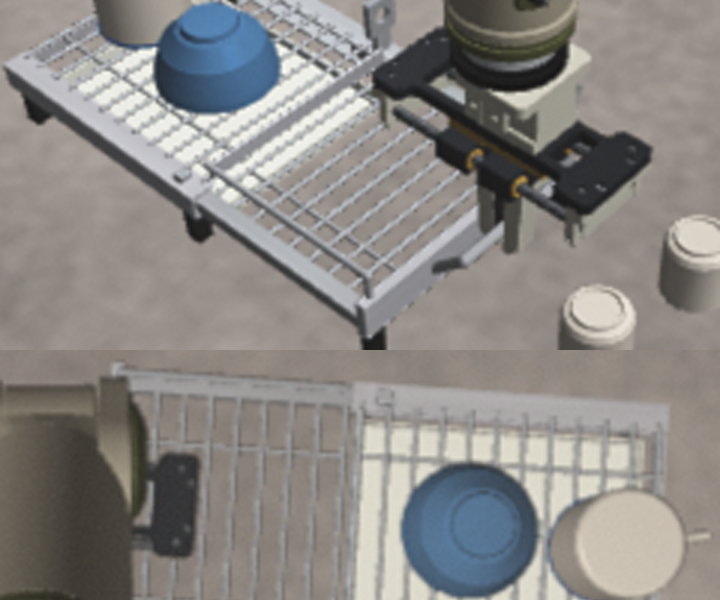

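The lock button has popped up. It shows at crop (182,173) in the scene view and (384,397) in the top view, and a 34 N pull gave no motion. Releasing, then looking at the eyelet and fork from close by.

Request:
{"name": "drive_tool", "arguments": {
  "deltas": [
    {"tx": 0, "ty": 0.08, "tz": 0, "turn": 0},
    {"tx": 0, "ty": 0.06, "tz": 0, "turn": 0},
    {"tx": 0, "ty": 0, "tz": 0, "turn": 0}
  ]
}}

```text
time: 6.1
ee_pos: [0.6083, 0.025, 0.0834]
eef_rot: [0.999, -0.037, 0.001, 0.002]
force: [0.0, -16.0, 5.6]
finger_gap: 0.008
gripper_force: 30.0
```

Request:
{"name": "drive_tool", "arguments": {
  "deltas": [
    {"tx": 0, "ty": 0, "tz": 0, "turn": 0},
    {"tx": 0, "ty": 0, "tz": 0, "turn": 0},
    {"tx": 0, "ty": 0, "tz": -0.5, "turn": 0},
    {"tx": 0, "ty": 0, "tz": -1, "turn": 0},
    {"tx": 0, "ty": 0, "tz": -1, "turn": 0},
    {"tx": -1, "ty": 0.7, "tz": -0.25, "turn": 0},
    {"tx": -1, "ty": 0.7, "tz": 0, "turn": 0},
    {"tx": -1, "ty": 0.7, "tz": 0, "turn": 0},
    {"tx": 0, "ty": 0, "tz": 0, "turn": 0},
    {"tx": 0, "ty": 0, "tz": 0, "turn": 0}
  ],
  "hand": 30
}}

```text
time: 7.35
ee_pos: [0.4514, -0.0633, 0.2205]
eef_rot: [0.999, -0.034, 0.001, -0.0]
force: [0.3, 0.3, -0.4]
finger_gap: 0.0301
gripper_force: 0.0
```

```bash
python3 -c "
from h import *
grab('wrist','w2.png')
plan(.45,-.09,.22,-4.1)"
```

```text
t 7.4 pos [ 0.4518 -0.0631  0.2203] yaw -3.89 gap 0.03 F [0.5 0.6 1. ] gf 0.0
  turn 0.0012 tx 0.003 ty 0.54 tz 0.006
```

View pics/w2.png

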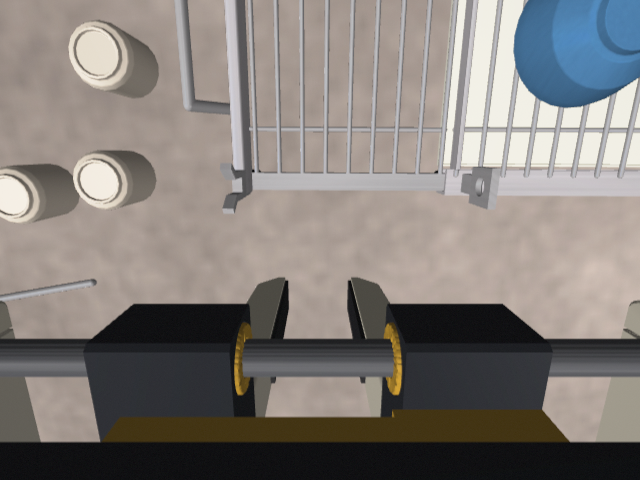

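```bash
python3 -c "
from h import *
im=cv2.imread('pics/w2.png')
a=im[150:225,205:265];b=im[150:225,455:515]
c=cv2.resize(np.hstack([a,b]),None,fx=6.5,fy=6.5,interpolation=cv2.INTER_CUBIC);cv2.imwrite('pics/c4.png',c);print(c.shape)"
```

```text
(488, 780, 3)
```

View pics/c4.png

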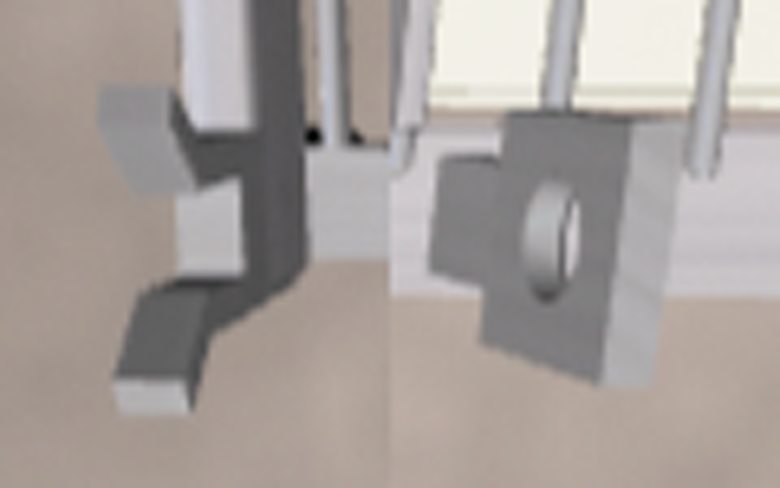

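The crop shows the notch floor (z 88 mm) centred at (210,230), which is px (237.3,185.4). The hole rim on the eyelet's near face is centred at (551,239), which is px (479.8,186.8). The plate's top face is centred at px (494.2,188.8).

```bash
python3 -c "
from h import *
n=ray('w2.png',(237.3,185.4),.088);e=ray('w2.png',(479.8,186.8),.095);p=ray('w2.png',(494.2,188.8),.112)
print(n,e,p)
d=n-e;print('dist',np.hypot(*d[:2])*1e3,'expect 190','yaw',-np.degrees(np.arctan2(d[0],d[1])))
d=n-p;print('dist',np.hypot(*d[:2])*1e3,'expect 193','yaw',-np.degrees(np.arctan2(d[0],d[1])))
print('tip',ray('w2.png',(93,283),.008))
for q in [(101,181),(98,52),(17,195)]: print('cup',ray('w2.png',q,.058))
"
```

```text
[ 0.49981408 -0.00256837  0.088     ] [ 0.48622979 -0.19318671  0.095     ] [ 0.48625473 -0.19616877  0.112     ]
dist 191.10176006645912 expect 190 yaw -4.076255049695407
dist 194.07465039854458 expect 193 yaw -4.006329415634111
tip [0.39825775 0.18870838 0.008     ]
cup [0.50955048 0.12403085 0.058     ]
cup [0.6113879  0.10318666 0.058     ]
cup [0.50253812 0.20160805 0.058     ]
```

Request:
{"name": "drive_tool", "arguments": {
  "deltas": [
    {"tx": 0, "ty": 0, "tz": 0, "turn": -0.0555},
    {"tx": 0, "ty": 0, "tz": 0, "turn": -0.0555},
    {"tx": 0, "ty": 0, "tz": 0, "turn": -0.0555},
    {"tx": 0, "ty": 0, "tz": 0, "turn": -0.0555},
    {"tx": 0, "ty": 0, "tz": 0, "turn": -0.0555},
    {"tx": 0, "ty": 0, "tz": 0, "turn": -0.0555},
    {"tx": 0, "ty": 0, "tz": 0, "turn": -0.0555},
    {"tx": 0, "ty": 0, "tz": 0, "turn": -0.0555},
    {"tx": 0, "ty": 0, "tz": 0, "turn": -0.0555},
    {"tx": 0, "ty": 0, "tz": 0, "turn": -0.0545},
    {"tx": 0, "ty": 0, "tz": 0, "turn": 0}
  ]
}}

```text
time: 8.78
ee_pos: [0.4516, -0.0632, 0.2198]
eef_rot: [0.671, 0.742, 0.0, -0.0]
force: [0.3, -0.7, -0.1]
finger_gap: 0.03
gripper_force: 0.0
```

Request:
{"name": "drive_tool", "arguments": {
  "deltas": [
    {"tx": 0.96, "ty": 0, "tz": 0, "turn": 0},
    {"tx": 0.96, "ty": 0, "tz": 0, "turn": 0},
    {"tx": 0.96, "ty": 0, "tz": 0, "turn": 0},
    {"tx": 0.96, "ty": 0, "tz": 0, "turn": 0},
    {"tx": 0.96, "ty": 0, "tz": 0, "turn": 0},
    {"tx": 0.96, "ty": 0, "tz": 0, "turn": 0},
    {"tx": 0.96, "ty": -0.3, "tz": 0.4, "turn": 0},
    {"tx": 0.96, "ty": -0.3, "tz": 0.4, "turn": 0},
    {"tx": 0, "ty": 0, "tz": 0.4, "turn": 0},
    {"tx": 0, "ty": 0, "tz": 0, "turn": 0},
    {"tx": 0, "ty": 0, "tz": 0, "turn": 0}
  ],
  "hand": 40
}}

```text
time: 10.15
ee_pos: [0.3827, 0.3151, 0.1604]
eef_rot: [0.672, 0.741, 0.0, 0.0]
force: [-0.0, 0.2, 0.3]
finger_gap: 0.0398
gripper_force: 0.0
```

```bash
python3 -c "
from h import *
grab('wrist','w3.png')
plan(.383,.3185,.15,95.8); print(ctrl.state()['q'])"
```

```text
t 10.2 pos [0.3829 0.315  0.1607] yaw 95.61 gap 0.0403 F [-0.4 -0.4 -0.1] gf 0.0
  turn -0.001 tx 0.069 ty 0.01 tz 0.214
[-0.57651459  0.44998741 -0.30876668  2.17302109  0.25554266  0.55121326
 -0.97712251]
```

View pics/w3.png

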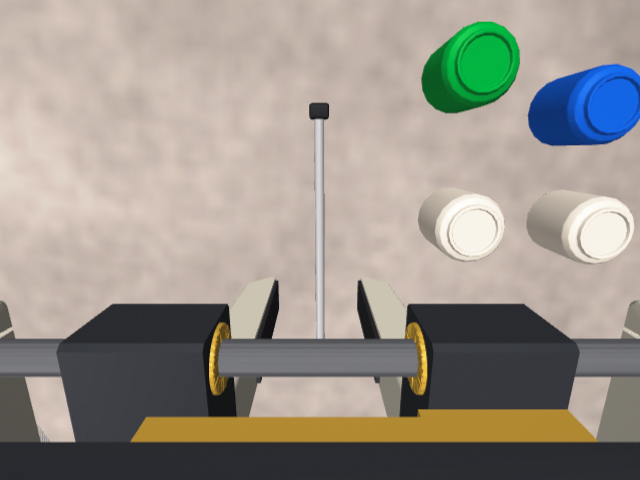

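The rod runs from the knob joint at (319,119) to (320.5,337), centred between the fingers.

```bash
python3 -c "
from h import *
a=ray('w3.png',(319,119),.008);b=ray('w3.png',(320.3,335),.008);d=a-b
print(a,b,'ang',np.degrees(np.arctan2(d[1],d[0])))
u=d/np.linalg.norm(d);g=a-.09*u;print(g)
plan(g[0],g[1],.0175,np.degrees(np.arctan2(d[1],d[0])))
for q in [(475,229),(606,234)]: print('cup',ray('w3.png',q,.058))
"
```

```text
[0.37508576 0.40949594 0.008     ] [0.39569817 0.21416565 0.008     ] ang 96.0238968286227
[0.38453065 0.3199929  0.008     ]
t 10.2 pos [0.3829 0.315  0.1607] yaw 95.61 gap 0.0403 F [-0.4 -0.4 -0.1] gf 0.0
  turn -0.0023 tx 0.096 ty 0.044 tz 2.864
cup [0.4976648  0.34017914 0.058     ]
cup [0.59529834 0.3459221  0.058     ]
```

Request:
{"name": "drive_tool", "arguments": {
  "deltas": [
    {"tx": 0.1, "ty": 0.04, "tz": 0.5, "turn": -0.0023},
    {"tx": 0, "ty": 0, "tz": 0.8, "turn": 0},
    {"tx": 0, "ty": 0, "tz": 0.8, "turn": 0},
    {"tx": 0, "ty": 0, "tz": 0.5, "turn": 0},
    {"tx": 0, "ty": 0, "tz": 0.28, "turn": 0},
    {"tx": 0, "ty": 0, "tz": 0, "turn": 0},
    {"tx": 0, "ty": 0, "tz": 0, "turn": 0}
  ],
  "hand": 40
}}

```text
time: 11.08
ee_pos: [0.3843, 0.3205, 0.017]
eef_rot: [0.668, 0.744, 0.001, 0.0]
force: [-0.2, 1.2, 0.5]
finger_gap: 0.0404
gripper_force: 0.0
```

Request:
{"name": "drive_tool", "arguments": {
  "deltas": [
    {"tx": 0, "ty": 0, "tz": 0, "turn": 0},
    {"tx": 0, "ty": 0, "tz": 0, "turn": 0},
    {"tx": 0, "ty": 0, "tz": 0, "turn": 0},
    {"tx": 0, "ty": 0, "tz": 0, "turn": 0},
    {"tx": 0, "ty": 0, "tz": 0, "turn": 0}
  ],
  "hand": 0,
  "squeeze": 40
}}

```text
time: 11.7
ee_pos: [0.3839, 0.3203, 0.0162]
eef_rot: [0.668, 0.744, 0.0, 0.0]
force: [-0.2, 0.3, 3.6]
finger_gap: 0.0065
gripper_force: 40.0
```

Request:
{"name": "drive_tool", "arguments": {
  "deltas": [
    {"tx": 0, "ty": 0, "tz": -0.4, "turn": 0},
    {"tx": 0, "ty": 0, "tz": -0.8, "turn": 0},
    {"tx": 0, "ty": 0, "tz": -0.9, "turn": 0},
    {"tx": 0, "ty": 0, "tz": -0.9, "turn": 0.0279},
    {"tx": 0, "ty": 0, "tz": -0.7, "turn": 0.0279},
    {"tx": -0.7, "ty": 0.27, "tz": 0, "turn": 0},
    {"tx": -0.9, "ty": 0.35, "tz": 0, "turn": 0},
    {"tx": -0.9, "ty": 0.35, "tz": 0, "turn": 0},
    {"tx": -0.9, "ty": 0.35, "tz": 0, "turn": 0},
    {"tx": -0.9, "ty": 0.35, "tz": 0, "turn": 0},
    {"tx": -0.9, "ty": 0.35, "tz": 0, "turn": 0},
    {"tx": -0.9, "ty": 0.35, "tz": 0, "turn": 0}
  ]
}}

```text
time: 13.2
ee_pos: [0.4814, 0.0064, 0.201]
eef_rot: [0.731, 0.683, -0.0, -0.0]
force: [0.8, 0.1, -1.0]
finger_gap: 0.0067
gripper_force: 40.0
```

Request:
{"name": "drive_tool", "arguments": {
  "deltas": [
    {"tx": -0.7, "ty": 0.27, "tz": 0, "turn": 0},
    {"tx": -0.4, "ty": 0.12, "tz": 0.2, "turn": 0},
    {"tx": 0, "ty": 0, "tz": 0, "turn": 0},
    {"tx": 0, "ty": 0, "tz": 0, "turn": 0},
    {"tx": 0, "ty": 0, "tz": 0, "turn": 0}
  ]
}}

```text
time: 13.82
ee_pos: [0.497, -0.0467, 0.1912]
eef_rot: [0.73, 0.684, 0.0, -0.0]
force: [-0.2, -0.2, -1.7]
finger_gap: 0.0068
gripper_force: 40.0
```

```bash
python3 -c "
from h import *
plan(.4966,-.0496,.165,85.95)
grab('wrist','w4.png');grab('scene','s2.png');grab('top','t2.png')
u=np.array([.0706,.9975,0]);E=np.array([.4862,-.1962,.095])
print('tool z',Ro.from_quat(ctrl.state()['eef_rot']).as_matrix()[:,2])
a=cv2.resize(cv2.imread('pics/s2.png')[150:270,220:380],None,fx=3,fy=3,interpolation=2)
b=cv2.resize(cv2.imread('pics/w4.png')[60:420,200:440],None,fx=1,fy=1)
cv2.imwrite('pics/c5.png',np.hstack([a,b]))"
```

```text
t 13.82 pos [ 0.497  -0.0467  0.1912] yaw 86.25 gap 0.0068 F [-0.2 -0.2 -1.7] gf 40.0
  turn 0.0017 tx -0.058 ty -0.003 tz 0.524
tool z [ 2.45470491e-04  1.13734557e-04 -9.99999963e-01]
```

View pics/c5.png

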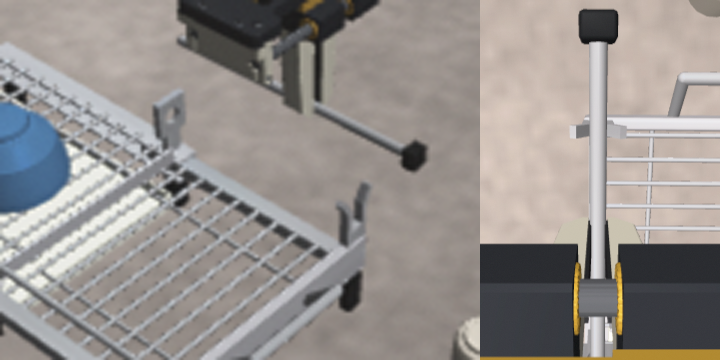

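The rod is straight in the tool's plane (columns 598–600 in the crop) and over the fork (prongs at 570–625). The knob joint is at full pixel (318,102).

```bash
python3 -c "
from h import *
p=ctrl.state()['ee_pos'];u=np.array([.0706,.9975]);v=np.array([.9975,-.0706]);E=np.array([.4862,-.1962])
for z in (.181,.183):
  k=ray('w4.png',(318.3,102),z); print(k,(k[:2]-p[:2])@u)
for q,z in [((290,127),.12),((345,127),.12)]: print(ray('w4.png',q,z), (ray('w4.png',q,z)[:2]-E)@v,(ray('w4.png',q,z)[:2]-E)@u)
print('tcp off line',(p[:2]-E)@v,(p[:2]-E)@u)
"
```

```text
[0.503728   0.04332904 0.181     ] 0.0909064771069682
[0.50370719 0.04308302 0.183     ] 0.09065960098292382
[0.48643212 0.03789933 0.12      ] -0.016295877114754352 0.23353046804922753
[0.51949573 0.03572264 0.12      ] 0.016838749549152158 0.2336935124338365
tcp off line 0.0003615465088435187 0.14926121982328686
```

Request:
{"name": "drive_tool", "arguments": {
  "deltas": [
    {"tx": 0, "ty": 0, "tz": 0.5, "turn": 0.0017},
    {"tx": 0, "ty": 0, "tz": 0.5, "turn": 0},
    {"tx": 0, "ty": 0, "tz": 0.4, "turn": 0},
    {"tx": 0, "ty": 0, "tz": 0.2, "turn": 0},
    {"tx": 0, "ty": 0, "tz": 0.09, "turn": 0},
    {"tx": 0, "ty": 0, "tz": 0, "turn": 0},
    {"tx": 0, "ty": 0, "tz": 0, "turn": 0}
  ]
}}

```text
time: 14.85
ee_pos: [0.4975, -0.0482, 0.1072]
eef_rot: [0.732, 0.681, 0.0, 0.0]
force: [1.4, 1.2, -1.3]
finger_gap: 0.0068
gripper_force: 40.0
```

```bash
python3 -c "
from h import *
plan(.4862+.0706*.12,-.1962+.9975*.12,.1065,85.95)
grab('wrist','w5.png');grab('scene','s3.png');grab('top','t3.png')
a=cv2.resize(cv2.imread('pics/s3.png')[160:260,240:390],None,fx=4,fy=4,interpolation=2)
b=cv2.resize(cv2.imread('pics/t3.png')[270:310,370:490],None,fx=5,fy=5,interpolation=2)
cv2.imwrite('pics/c6.png',np.vstack([a,b]))"
```

```text
t 14.85 pos [ 0.4975 -0.0482  0.1072] yaw 85.81 gap 0.0068 F [ 1.4  1.2 -1.3] gf 40.0
  turn -0.0008 tx -0.568 ty -0.016 tz 0.014
```

View pics/c6.png

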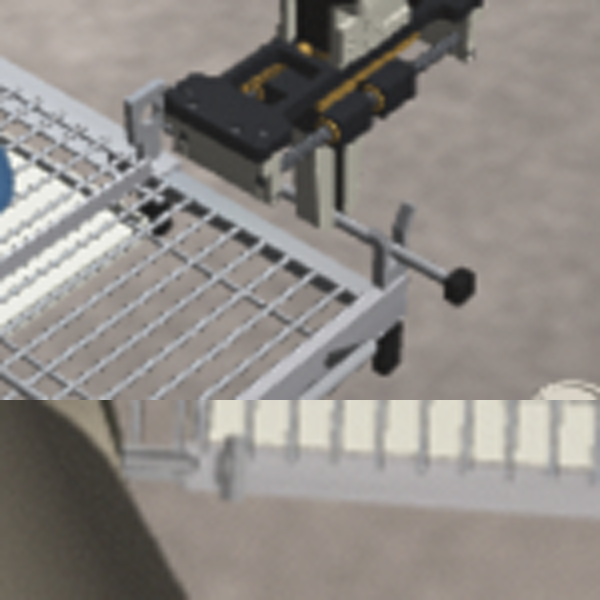

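The rod lies between the fork prongs. Now pushing slowly towards the eyelet.

Request:
{"name": "drive_tool", "arguments": {
  "deltas": [
    {"tx": -0.1, "ty": -0.007, "tz": 0, "turn": -0.0008},
    {"tx": -0.1, "ty": 0, "tz": 0, "turn": 0},
    {"tx": -0.1, "ty": 0, "tz": 0, "turn": 0},
    {"tx": -0.1, "ty": 0, "tz": 0, "turn": 0},
    {"tx": -0.05, "ty": 0, "tz": 0, "turn": 0},
    {"tx": 0, "ty": 0, "tz": 0, "turn": 0},
    {"tx": 0, "ty": 0, "tz": 0, "turn": 0}
  ]
}}

```text
time: 15.88
ee_pos: [0.4952, -0.0705, 0.1066]
eef_rot: [0.732, 0.682, 0.0, -0.0]
force: [-0.1, 0.3, -1.0]
finger_gap: 0.0068
gripper_force: 40.0
```

```bash
python3 -c "
from h import *
plan(.4862+.0706*.1063,-.1962+.9975*.1063,.1065,85.95);print(ctrl.state()['ft_torque'])"
```

```text
t 15.88 pos [ 0.4952 -0.0705  0.1066] yaw 85.97 gap 0.0068 F [-0.1  0.3 -1. ] gf 40.0
  turn 0.0001 tx -0.395 ty -0.002 tz 0.002
[-0.02052499 -0.10577283  0.00634607]
```

Request:
{"name": "drive_tool", "arguments": {
  "deltas": [
    {"tx": -0.1, "ty": 0, "tz": 0, "turn": 0},
    {"tx": -0.1, "ty": 0, "tz": 0, "turn": 0},
    {"tx": -0.1, "ty": 0, "tz": 0, "turn": 0},
    {"tx": -0.08, "ty": 0, "tz": 0, "turn": 0},
    {"tx": -0.04, "ty": 0, "tz": 0, "turn": 0},
    {"tx": -0.02, "ty": 0, "tz": 0, "turn": 0},
    {"tx": 0, "ty": 0, "tz": 0, "turn": 0},
    {"tx": 0, "ty": 0, "tz": 0, "turn": 0}
  ]
}}

```text
time: 16.88
ee_pos: [0.494, -0.0911, 0.1066]
eef_rot: [0.731, 0.682, 0.001, -0.0]
force: [0.3, 6.9, -1.4]
finger_gap: 0.0065
gripper_force: 40.0
```

Request:
{"name": "drive_tool", "arguments": {
  "deltas": [
    {"tx": 0, "ty": 0, "tz": 0.04, "turn": 0},
    {"tx": 0, "ty": 0, "tz": 0.04, "turn": 0},
    {"tx": 0, "ty": 0, "tz": 0, "turn": 0},
    {"tx": 0, "ty": 0, "tz": 0, "turn": 0}
  ]
}}

```text
time: 17.38
ee_pos: [0.4941, -0.0912, 0.1027]
eef_rot: [0.731, 0.682, 0.001, -0.0]
force: [0.4, 6.1, -0.5]
finger_gap: 0.0067
gripper_force: 40.0
```

Request:
{"name": "drive_tool", "arguments": {
  "deltas": [
    {"tx": 0, "ty": 0, "tz": 0, "turn": 0},
    {"tx": 0, "ty": 0, "tz": 0, "turn": 0},
    {"tx": 0, "ty": 0, "tz": 0, "turn": 0}
  ],
  "hand": 24
}}

```text
time: 17.75
ee_pos: [0.4936, -0.093, 0.1026]
eef_rot: [0.732, 0.682, -0.0, 0.0]
force: [0.6, 0.3, 0.9]
finger_gap: 0.0236
gripper_force: 0.0
```

```bash
python3 -c "
from h import *
grab('wrist','w6.png')
plan(.4862+.0706*.1063,-.1962+.9975*.1063,.1065,85.95)
u=np.array([.0706,.9975,0]);E=np.array([.4862,-.1962,.092])
print(proj('w6.png',E+.197*u),proj('w6.png',E+.187*u))
cv2.imwrite('pics/c7.png',cv2.resize(cv2.imread('pics/w6.png')[60:300,220:420],None,fx=2.5,fy=2.5,interpolation=2))"
```

```text
t 17.8 pos [ 0.4935 -0.0929  0.1026] yaw 85.93 gap 0.0238 F [-0.7 -0.6 -0.2] gf 0.0
  turn -0.0001 tx 0.055 ty -0.001 tz -0.078
[316.0806716   94.00369421] [316.12319298 118.6833956 ]
```

View pics/c7.png

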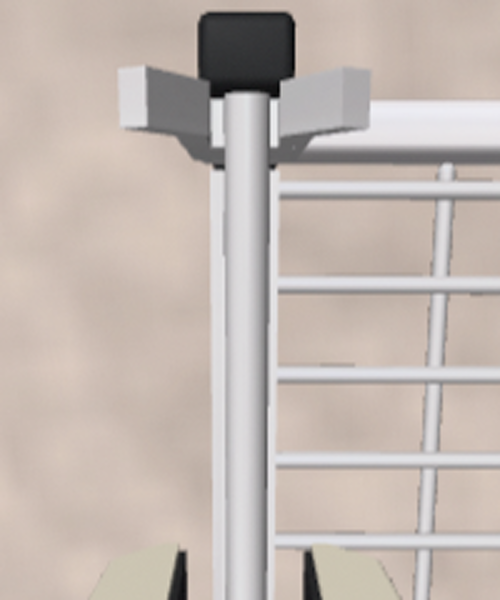

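The rod is in the fork notch with its knob against the outer face; contact was 6.9 N. Lifting clear, then building a cup locator that matches the projected cylinder outline to the white blob.

Request:
{"name": "drive_tool", "arguments": {
  "deltas": [
    {"tx": 0, "ty": 0, "tz": -0.3, "turn": 0},
    {"tx": 0, "ty": 0, "tz": -0.7, "turn": 0},
    {"tx": 0, "ty": 0, "tz": -1, "turn": 0},
    {"tx": 0.8, "ty": 0, "tz": -0.4, "turn": 0},
    {"tx": 0.9, "ty": 0, "tz": 0, "turn": 0},
    {"tx": 0.9, "ty": 0, "tz": 0, "turn": 0},
    {"tx": 0, "ty": 0, "tz": 0, "turn": 0},
    {"tx": 0, "ty": 0, "tz": 0, "turn": 0}
  ],
  "hand": 40
}}

```text
time: 18.8
ee_pos: [0.5026, 0.0365, 0.2231]
eef_rot: [0.732, 0.682, -0.0, 0.0]
force: [-0.8, -0.4, 0.9]
finger_gap: 0.0399
gripper_force: 0.0
```

```bash
cat >> h.py <<'E'
def hull(f,x,y,z0=0.):
    a=np.linspace(0,2*np.pi,40)
    P=[proj(f,(x+.027*np.cos(t),y+.027*np.sin(t),z0+.002)) for t in a]+[proj(f,(x+.024*np.cos(t),y+.024*np.sin(t),z0+.058)) for t in a]+[proj(f,(x+.027*np.cos(t),y+.027*np.sin(t),z0+.05)) for t in a]
    return cv2.convexHull(np.array(P,np.float32))
def cen(c): m=cv2.moments(c); return np.array([m['m10'],m['m01']])/m['m00']
def mask(f):
    im=cv2.imread('pics/'+f); hsv=cv2.cvtColor(im,cv2.COLOR_BGR2HSV); return im,hsv
def loc(f,g,z0=0.,rad=25):
    """refine guess by sliding the hull to the best edge contrast: mean gradient along its outline"""
    im=cv2.GaussianBlur(cv2.imread('pics/'+f),(0,0),.8).astype(np.float32)
    from scipy.optimize import minimize
    lab=cv2.cvtColor(im/255,cv2.COLOR_BGR2LAB)
    G=sum(cv2.Sobel(lab[:,:,i],cv2.CV_32F,1,0)**2+cv2.Sobel(lab[:,:,i],cv2.CV_32F,0,1)**2 for i in range(3))**.5
    G=cv2.GaussianBlur(np.minimum(G,40),(0,0),1.)
    def sc(p):
        h=hull(f,*p,z0)[:,0]; h=np.vstack([h,h[:1]]); L=np.r_[0,np.cumsum(np.hypot(*np.diff(h,axis=0).T))]
        q=np.linspace(0,L[-1],120); u=np.interp(q,L,h[:,0]).astype(np.float32);v=np.interp(q,L,h[:,1]).astype(np.float32)
        return float(cv2.remap(G,u[None],v[None],cv2.INTER_LINEAR,borderValue=0).mean())
    r=np.arange(-rad,rad+1,3)/1e3
    b=max(((sc((g[0]+i,g[1]+j)),g[0]+i,g[1]+j) for i in r for j in r))
    o=minimize(lambda p:-sc(p),b[1:],method='Nelder-Mead',options=dict(initial_simplex=[[b[1],b[2]],[b[1]+.002,b[2]],[b[1],b[2]+.002]]))
    return o.x.round(4),round(-o.fun,1)
C0=(.595,.346);C1=(.4975,.340);C2=(.502,.205);C3=(.509,.125);C4=(.611,.104)
E
python3 -c "
from h import *
plan(.509,.125,.2,85.95)
grab('wrist','w7.png');grab('top','t4.png');grab('scene','s4.png')
for f,c in [('w3.png',[C0,C1]),('w2.png',[C3,C4]),('w7.png',[C3,C4,C2]),('s4.png',[C0,C1,C2,C3,C4]),('t4.png',[C0,C1,C2,C3,C4])]:
  for g in c: print(f,g,loc(f,g))
print(ray('t4.png',(238,208),.1),ray('t4.png',(265,165),.1),ray('s4.png',(380,312),.1),ray('t4.png',(149,247),.058),ray('t4.png',(142,286),.058))"
```

```text
t 18.8 pos [0.5026 0.0365 0.2231] yaw 85.96 gap 0.0399 F [-0.8 -0.4  0.9] gf 0.0
  turn 0.0001 tx 1.775 ty 0.003 tz 0.463
w3.png (0.595, 0.346) (array([0.5908, 0.3471]), np.float64(22.5))
w3.png (0.4975, 0.34) (array([0.4951, 0.3398]), np.float64(21.7))
w2.png (0.509, 0.125) (array([0.5097, 0.1263]), np.float64(28.2))
w2.png (0.611, 0.104) (array([0.6101, 0.1041]), np.float64(25.9))
w7.png (0.509, 0.125) (array([0.5095, 0.1281]), np.float64(27.2))
w7.png (0.611, 0.104) (array([0.6099, 0.1067]), np.float64(25.3))
w7.png (0.502, 0.205) (array([0.5022, 0.2114]), np.float64(21.3))
s4.png (0.595, 0.346) (array([0.5941, 0.3472]), np.float64(30.1))
s4.png (0.4975, 0.34) (array([0.4977, 0.3395]), np.float64(29.0))
s4.png (0.502, 0.205) (array([0.5014, 0.2129]), np.float64(27.5))
s4.png (0.509, 0.125) (array([0.5088, 0.1298]), np.float64(28.3))
s4.png (0.611, 0.104) (array([0.6126, 0.1096]), np.float64(30.7))
t4.png (0.595, 0.346) (array([0.5957, 0.3502]), np.float64(31.9))
t4.png (0.4975, 0.34) (array([0.4982, 0.3427]), np.float64(32.0))
t4.png (0.502, 0.205) (array([0.5017, 0.2156]), np.float64(30.6))
t4.png (0.509, 0.125) (array([0.5088, 0.1314]), np.float64(24.9))
t4.png (0.611, 0.104) (array([0.6101, 0.1117]), np.float64(29.2))
[0.65987429 0.21735894 0.1       ] [0.75987393 0.15571655 0.1       ] [0.65974131 0.20896082 0.1       ] [0.57277827 0.43292163 0.058     ] [0.48096945 0.44769339 0.058     ]
```

Cups agree across three cameras to about 3 mm. They are at (.5095,.128), (.610,.107), (.502,.212), (.4975,.340) and (.594,.347); blue (.573,.433) and green (.481,.448) are avoided.

Request:
{"name": "drive_tool", "arguments": {
  "deltas": [
    {"tx": 0, "ty": 0, "tz": 0, "turn": 0.0555},
    {"tx": 0, "ty": 0, "tz": 0, "turn": 0.0555},
    {"tx": 0, "ty": 0, "tz": 0, "turn": 0.0555},
    {"tx": 0, "ty": 0, "tz": 0, "turn": 0.0555},
    {"tx": 0, "ty": 0, "tz": 0, "turn": 0.0555},
    {"tx": 0, "ty": 0, "tz": 0, "turn": 0.0555},
    {"tx": 0, "ty": 0, "tz": 0, "turn": 0.0555},
    {"tx": 0, "ty": 0, "tz": 0, "turn": 0.0555},
    {"tx": 0, "ty": 0, "tz": 0, "turn": 0.0555},
    {"tx": 0, "ty": -0.9, "tz": 0.4, "turn": 0},
    {"tx": 0, "ty": -0.9, "tz": 0.6, "turn": 0},
    {"tx": 0, "ty": 0, "tz": 0, "turn": 0}
  ],
  "hand": 67
}}

```text
time: 20.45
ee_pos: [0.5081, 0.1293, 0.1707]
eef_rot: [0.999, -0.033, -0.002, 0.0]
force: [0.4, -0.8, 0.7]
finger_gap: 0.0675
gripper_force: 0.0
```

```bash
cat >> h.py <<'E'
O=np.array([.5836,-.3063]);U=np.array([.0706,.9975]);V=np.array([.9975,-.0706])
T=lambda x,y:O+x*V+y*U
E
python3 -c "
from h import *
f='w8.png';grab('wrist',f)
for c in (C2,(.5095,.128)): print(loc(f,c))
plan(.5095,.128,.04,-4)
for p in [(0,.253),(.066,.253),(-.066,.253),(.06,.163),(-.06,.163)]: print(p,T(*p))"
```

```text
(array([0.5028, 0.2104]), np.float64(28.0))
(array([0.5103, 0.1285]), np.float64(28.5))
t 20.5 pos [0.5085 0.1271 0.1717] yaw -3.87 gap 0.0672 F [ 0.3 -0.7  0.2] gf 0.0
  turn 0.0007 tx 0.019 ty -0.019 tz 2.633
(0, 0.253) [ 0.6014618 -0.0539325]
(0.066, 0.253) [ 0.6672968 -0.0585921]
(-0.066, 0.253) [ 0.5356268 -0.0492729]
(0.06, 0.163) [ 0.6549578 -0.1479435]
(-0.06, 0.163) [ 0.5352578 -0.1394715]
```

Request:
{"name": "drive_tool", "arguments": {
  "deltas": [
    {"tx": 0.03, "ty": -0.02, "tz": 0.5, "turn": 0},
    {"tx": 0, "ty": 0, "tz": 0.8, "turn": 0},
    {"tx": 0, "ty": 0, "tz": 0.8, "turn": 0},
    {"tx": 0, "ty": 0, "tz": 0.4, "turn": 0},
    {"tx": 0, "ty": 0, "tz": 0.13, "turn": 0},
    {"tx": 0, "ty": 0, "tz": 0, "turn": 0}
  ]
}}

```text
time: 21.25
ee_pos: [0.5109, 0.1267, 0.0416]
eef_rot: [0.999, -0.035, 0.0, 0.0]
force: [-0.2, -0.7, 0.2]
finger_gap: 0.067
gripper_force: 0.0
```

Request:
{"name": "drive_tool", "arguments": {
  "deltas": [
    {"tx": 0, "ty": 0, "tz": 0, "turn": 0},
    {"tx": 0, "ty": 0, "tz": 0, "turn": 0},
    {"tx": 0, "ty": 0, "tz": 0, "turn": 0},
    {"tx": 0, "ty": 0, "tz": 0, "turn": 0}
  ],
  "hand": 0,
  "squeeze": 25
}}

```text
time: 21.75
ee_pos: [0.5111, 0.1278, 0.0421]
eef_rot: [0.999, -0.035, 0.001, -0.0]
force: [0.4, -0.4, 7.9]
finger_gap: 0.0535
gripper_force: 25.0
```

```bash
python3 -c "
from h import *
plan(*T(0,.253),.0955,-4.05)"
```

```text
t 21.75 pos [0.5111 0.1278 0.0421] yaw -3.96 gap 0.0535 F [ 0.4 -0.4  7.9] gf 25.0
  turn 0.0005 tx 2.059 ty 3.499 tz -1.069
```

Request:
{"name": "drive_tool", "arguments": {
  "deltas": [
    {"tx": 0, "ty": 0, "tz": -0.4, "turn": 0},
    {"tx": 0, "ty": 0, "tz": -0.9, "turn": 0},
    {"tx": 0, "ty": 0, "tz": -0.9, "turn": 0},
    {"tx": 0, "ty": 0, "tz": -0.8, "turn": 0},
    {"tx": 0.3, "ty": 0.5, "tz": -0.2, "turn": 0},
    {"tx": 0.41, "ty": 0.7, "tz": 0, "turn": 0},
    {"tx": 0.41, "ty": 0.7, "tz": 0, "turn": 0},
    {"tx": 0.41, "ty": 0.7, "tz": 0, "turn": 0},
    {"tx": 0.33, "ty": 0.6, "tz": 0, "turn": 0},
    {"tx": 0.2, "ty": 0.3, "tz": 0, "turn": 0},
    {"tx": 0, "ty": 0, "tz": 0, "turn": 0},
    {"tx": 0, "ty": 0, "tz": 0, "turn": 0}
  ]
}}

```text
time: 23.25
ee_pos: [0.6006, -0.0522, 0.201]
eef_rot: [0.999, -0.034, -0.0, -0.0]
force: [-0.3, 0.1, -1.7]
finger_gap: 0.0534
gripper_force: 25.0
```

```bash
python3 -c "
from h import *
plan(*T(0,.253),.0966,-4.05)"
```

```text
t 23.25 pos [ 0.6006 -0.0522  0.201 ] yaw -3.86 gap 0.0534 F [-0.3  0.1 -1.7] gf 25.0
  turn 0.0011 tx 0.019 ty 0.033 tz 2.088
```

Request:
{"name": "drive_tool", "arguments": {
  "deltas": [
    {"tx": 0.02, "ty": 0.03, "tz": 0.4, "turn": 0.001},
    {"tx": 0, "ty": 0, "tz": 0.7, "turn": 0},
    {"tx": 0, "ty": 0, "tz": 0.5, "turn": 0},
    {"tx": 0, "ty": 0, "tz": 0.3, "turn": 0},
    {"tx": 0, "ty": 0, "tz": 0.1, "turn": 0},
    {"tx": 0, "ty": 0, "tz": 0.04, "turn": 0},
    {"tx": 0, "ty": 0, "tz": 0.02, "turn": 0},
    {"tx": 0, "ty": 0, "tz": 0, "turn": 0},
    {"tx": 0, "ty": 0, "tz": 0, "turn": 0}
  ]
}}

```text
time: 24.38
ee_pos: [0.6024, -0.0555, 0.0985]
eef_rot: [0.999, -0.036, 0.0, -0.0]
force: [-0.6, -0.3, -1.5]
finger_gap: 0.0538
gripper_force: 25.0
```

Request:
{"name": "drive_tool", "arguments": {
  "deltas": [
    {"tx": 0, "ty": 0, "tz": 0.02, "turn": 0},
    {"tx": 0, "ty": 0, "tz": 0.02, "turn": 0},
    {"tx": 0, "ty": 0, "tz": 0.01, "turn": 0},
    {"tx": 0, "ty": 0, "tz": 0, "turn": 0},
    {"tx": 0, "ty": 0, "tz": 0, "turn": 0}
  ]
}}

```text
time: 25.0
ee_pos: [0.6022, -0.0555, 0.0966]
eef_rot: [0.999, -0.036, 0.0, -0.0]
force: [-2.9, 0.2, 10.6]
finger_gap: 0.0535
gripper_force: 25.0
```

Request:
{"name": "drive_tool", "arguments": {
  "deltas": [
    {"tx": 0, "ty": 0, "tz": 0, "turn": 0},
    {"tx": 0, "ty": 0, "tz": 0, "turn": 0},
    {"tx": 0, "ty": 0, "tz": -0.3, "turn": 0},
    {"tx": 0, "ty": 0, "tz": -0.8, "turn": 0},
    {"tx": -0.3, "ty": -0.68, "tz": -0.6, "turn": 0},
    {"tx": -0.4, "ty": -0.9, "tz": 0, "turn": 0},
    {"tx": -0.4, "ty": -0.9, "tz": 0, "turn": 0},
    {"tx": -0.4, "ty": -0.9, "tz": 0, "turn": 0},
    {"tx": -0.4, "ty": -0.9, "tz": 0, "turn": 0},
    {"tx": -0.46, "ty": -0.9, "tz": 0, "turn": 0},
    {"tx": 0, "ty": 0, "tz": 0, "turn": 0},
    {"tx": 0, "ty": 0, "tz": 0, "turn": 0}
  ],
  "hand": 67
}}

```text
time: 26.5
ee_pos: [0.5034, 0.211, 0.1812]
eef_rot: [0.999, -0.036, 0.0, 0.0]
force: [0.1, -0.2, 0.6]
finger_gap: 0.0674
gripper_force: 0.0
```

```bash
cat >> h.py <<'E'
def hov(i,c):
    f='h%d.png'%i; grab('wrist',f); grab('top','th%d.png'%i); grab('scene','sh%d.png'%i)
    p,s=loc(f,c); print('wrist',p,s)
    for g in (C0,C1,C2,C3,C4): print(g,'top',*loc('th%d.png'%i,g),'scene',*loc('sh%d.png'%i,g))
    plan(p[0],p[1],.04,-4.05)
E
python3 -c "
from h import *
hov(2,(.5025,.211))
print('placed',loc('sh2.png',T(0,.253),.0545), T(0,.253))"
```

```text
wrist [0.5027 0.2115] 28.9
(0.595, 0.346) top [0.5949 0.3498] 30.6 scene [0.5943 0.3472] 30.1
(0.4975, 0.34) top [0.5108 0.3186] 16.6 scene [0.4977 0.3395] 29.0
(0.502, 0.205) top [0.5124 0.2406] 29.4 scene [0.5015 0.2128] 27.6
(0.509, 0.125) top [0.5086 0.118 ] 12.1 scene [0.5304 0.0879] 9.5
(0.611, 0.104) top [0.6099 0.112 ] 26.6 scene [0.6125 0.1097] 30.7
t 26.65 pos [0.5037 0.2099 0.1809] yaw -4.26 gap 0.0667 F [ 0.5 -0.9 -0.2] gf 0.0
  turn -0.0012 tx -0.022 ty -0.03 tz 2.818
placed (array([ 0.6017, -0.0518]), np.float64(31.6)) [ 0.6014618 -0.0539325]
```

Cup placed and standing. Nothing has been knocked so far. Picking the second cup.

Request:
{"name": "drive_tool", "arguments": {
  "deltas": [
    {"tx": -0.02, "ty": -0.02, "tz": 0.5, "turn": -0.001},
    {"tx": 0, "ty": 0, "tz": 0.8, "turn": 0},
    {"tx": 0, "ty": 0, "tz": 0.8, "turn": 0},
    {"tx": 0, "ty": 0, "tz": 0.5, "turn": 0},
    {"tx": 0, "ty": 0, "tz": 0.2, "turn": 0},
    {"tx": 0, "ty": 0, "tz": 0, "turn": 0},
    {"tx": 0, "ty": 0, "tz": 0, "turn": 0}
  ]
}}

```text
time: 27.52
ee_pos: [0.5028, 0.2123, 0.0416]
eef_rot: [0.999, -0.035, 0.001, -0.0]
force: [0.7, 0.1, 0.8]
finger_gap: 0.0669
gripper_force: 0.0
```

Request:
{"name": "drive_tool", "arguments": {
  "deltas": [
    {"tx": 0, "ty": 0, "tz": 0, "turn": 0},
    {"tx": 0, "ty": 0, "tz": 0, "turn": 0},
    {"tx": 0, "ty": 0, "tz": 0, "turn": 0},
    {"tx": 0, "ty": 0, "tz": 0, "turn": 0}
  ],
  "hand": 0
}}

```text
time: 28.02
ee_pos: [0.5025, 0.2126, 0.0413]
eef_rot: [0.999, -0.034, 0.0, -0.0]
force: [-1.0, -0.8, 6.5]
finger_gap: 0.0535
gripper_force: 25.0
```

```bash
python3 -c "
from h import *
plan(*T(.066,.253),.2,-4.05)"
```

```text
t 28.02 pos [0.5025 0.2126 0.0413] yaw -3.95 gap 0.0535 F [-1.  -0.8  6.5] gf 25.0
  turn 0.0006 tx 3.671 ty 5.177 tz -3.173
```

Request:
{"name": "drive_tool", "arguments": {
  "deltas": [
    {"tx": 0, "ty": 0, "tz": -0.4, "turn": 0},
    {"tx": 0, "ty": 0, "tz": -0.9, "turn": 0},
    {"tx": 0, "ty": 0, "tz": -0.9, "turn": 0},
    {"tx": 0, "ty": 0, "tz": -0.8, "turn": 0},
    {"tx": 0.29, "ty": 0.41, "tz": -0.2, "turn": 0},
    {"tx": 0.51, "ty": 0.72, "tz": 0, "turn": 0},
    {"tx": 0.53, "ty": 0.75, "tz": 0, "turn": 0},
    {"tx": 0.53, "ty": 0.75, "tz": 0, "turn": 0},
    {"tx": 0.53, "ty": 0.75, "tz": 0, "turn": 0},
    {"tx": 0.53, "ty": 0.75, "tz": 0, "turn": 0},
    {"tx": 0.44, "ty": 0.62, "tz": 0, "turn": 0},
    {"tx": 0.3, "ty": 0.42, "tz": 0, "turn": 0}
  ]
}}

```text
time: 29.52
ee_pos: [0.6673, -0.0599, 0.2004]
eef_rot: [0.999, -0.035, -0.0, 0.0]
force: [-0.6, 0.6, -1.2]
finger_gap: 0.0538
gripper_force: 25.0
```

Request:
{"name": "drive_tool", "arguments": {
  "deltas": [
    {"tx": 0, "ty": 0, "tz": 0.3, "turn": 0},
    {"tx": 0, "ty": 0, "tz": 0, "turn": 0}
  ]
}}

```text
time: 29.78
ee_pos: [0.6654, -0.0564, 0.1838]
eef_rot: [0.999, -0.034, -0.002, -0.0]
force: [-0.1, 0.1, -1.1]
finger_gap: 0.0536
gripper_force: 25.0
```

```bash
python3 -c "
from h import *
plan(*T(.066,.253),.0960,-4.05)"
```

```text
t 29.77 pos [ 0.6654 -0.0564  0.1838] yaw -3.87 gap 0.0536 F [-0.1  0.1 -1.1] gf 25.0
  turn 0.001 tx 0.041 ty 0.04 tz 1.756
```

Request:
{"name": "drive_tool", "arguments": {
  "deltas": [
    {"tx": 0.03, "ty": 0.03, "tz": 0.4, "turn": 0.001},
    {"tx": 0, "ty": 0, "tz": 0.6, "turn": 0},
    {"tx": 0, "ty": 0, "tz": 0.4, "turn": 0},
    {"tx": 0, "ty": 0, "tz": 0.22, "turn": 0},
    {"tx": 0, "ty": 0, "tz": 0.06, "turn": 0},
    {"tx": 0, "ty": 0, "tz": 0.02, "turn": 0},
    {"tx": 0, "ty": 0, "tz": 0.02, "turn": 0},
    {"tx": 0, "ty": 0, "tz": 0.02, "turn": 0},
    {"tx": 0, "ty": 0, "tz": 0.02, "turn": 0},
    {"tx": 0, "ty": 0, "tz": 0, "turn": 0},
    {"tx": 0, "ty": 0, "tz": 0, "turn": 0}
  ]
}}

```text
time: 31.15
ee_pos: [0.6683, -0.0596, 0.0976]
eef_rot: [0.999, -0.036, -0.0, -0.0]
force: [0.4, -0.1, -0.6]
finger_gap: 0.0537
gripper_force: 25.0
```

Request:
{"name": "drive_tool", "arguments": {
  "deltas": [
    {"tx": 0, "ty": 0, "tz": 0.02, "turn": 0},
    {"tx": 0, "ty": 0, "tz": 0.02, "turn": 0},
    {"tx": 0, "ty": 0, "tz": 0.01, "turn": 0},
    {"tx": 0, "ty": 0, "tz": 0, "turn": 0},
    {"tx": 0, "ty": 0, "tz": 0, "turn": 0}
  ]
}}

```text
time: 31.78
ee_pos: [0.6683, -0.0597, 0.0959]
eef_rot: [0.999, -0.036, 0.0, -0.0]
force: [-2.2, 0.4, 7.3]
finger_gap: 0.0534
gripper_force: 25.0
```

Request:
{"name": "drive_tool", "arguments": {
  "deltas": [
    {"tx": 0, "ty": 0, "tz": 0, "turn": 0},
    {"tx": 0, "ty": 0, "tz": 0, "turn": 0},
    {"tx": 0, "ty": 0, "tz": -0.3, "turn": 0},
    {"tx": 0, "ty": 0, "tz": -0.8, "turn": 0},
    {"tx": -0.22, "ty": -0.44, "tz": -0.6, "turn": 0},
    {"tx": -0.47, "ty": -0.9, "tz": 0, "turn": 0},
    {"tx": -0.47, "ty": -0.9, "tz": 0, "turn": 0},
    {"tx": -0.47, "ty": -0.9, "tz": 0, "turn": 0},
    {"tx": -0.47, "ty": -0.9, "tz": 0, "turn": 0},
    {"tx": -0.47, "ty": -0.9, "tz": 0, "turn": 0},
    {"tx": -0.47, "ty": -0.9, "tz": 0, "turn": 0},
    {"tx": -0.47, "ty": -0.9, "tz": 0, "turn": 0}
  ],
  "hand": 67
}}

```text
time: 33.28
ee_pos: [0.5171, 0.2907, 0.1812]
eef_rot: [0.999, -0.036, 0.001, -0.0]
force: [1.1, 0.5, 0.4]
finger_gap: 0.0669
gripper_force: 0.0
```

Request:
{"name": "drive_tool", "arguments": {
  "deltas": [
    {"tx": -0.47, "ty": -0.9, "tz": 0, "turn": 0},
    {"tx": 0, "ty": 0, "tz": 0, "turn": 0},
    {"tx": 0, "ty": 0, "tz": 0, "turn": 0}
  ]
}}

```text
time: 33.65
ee_pos: [0.4977, 0.3352, 0.1807]
eef_rot: [0.999, -0.036, 0.0, 0.0]
force: [0.3, -0.8, -0.1]
finger_gap: 0.0671
gripper_force: 0.0
```

```bash
python3 -c "
from h import *
hov(3,C1)
for p in [(0,.253),(.066,.253)]: print('placed',loc('sh3.png',T(*p),.0545,12), T(*p))"
```

```text
wrist [0.4993 0.3382] 29.6
(0.595, 0.346) top [0.5957 0.3502] 32.0 scene [0.5942 0.3472] 30.2
(0.4975, 0.34) top [0.5132 0.3371] 23.8 scene [0.4977 0.3395] 29.0
(0.502, 0.205) top [0.508  0.2146] 4.1 scene [0.4946 0.2038] 4.7
(0.509, 0.125) top [0.5087 0.1233] 4.4 scene [0.5306 0.0882] 9.5
(0.611, 0.104) top [0.6098 0.1119] 26.6 scene [0.6127 0.1096] 30.8
t 33.8 pos [0.4982 0.3341 0.1805] yaw -4.27 gap 0.067 F [ 0.6 -0.7 -0.3] gf 0.0
  turn -0.0012 tx 0.015 ty -0.083 tz 2.809
placed (array([ 0.6012, -0.0511]), np.float64(31.7)) [ 0.6014618 -0.0539325]
placed (array([ 0.6691, -0.0551]), np.float64(33.7)) [ 0.6672968 -0.0585921]
```

Request:
{"name": "drive_tool", "arguments": {
  "deltas": [
    {"tx": 0.01, "ty": -0.09, "tz": 0.5, "turn": -0.001},
    {"tx": 0, "ty": 0, "tz": 0.8, "turn": 0},
    {"tx": 0, "ty": 0, "tz": 0.8, "turn": 0},
    {"tx": 0, "ty": 0, "tz": 0.5, "turn": 0},
    {"tx": 0, "ty": 0, "tz": 0.2, "turn": 0},
    {"tx": 0, "ty": 0, "tz": 0, "turn": 0},
    {"tx": 0, "ty": 0, "tz": 0, "turn": 0}
  ]
}}

```text
time: 34.67
ee_pos: [0.4989, 0.3402, 0.0412]
eef_rot: [0.999, -0.035, 0.001, -0.0]
force: [-0.3, 0.1, -0.7]
finger_gap: 0.067
gripper_force: 0.0
```

Request:
{"name": "drive_tool", "arguments": {
  "deltas": [
    {"tx": 0, "ty": 0, "tz": 0, "turn": 0},
    {"tx": 0, "ty": 0, "tz": 0, "turn": 0},
    {"tx": 0, "ty": 0, "tz": 0, "turn": 0},
    {"tx": 0, "ty": 0, "tz": 0, "turn": 0}
  ],
  "hand": 0
}}

```text
time: 35.17
ee_pos: [0.4985, 0.3403, 0.0409]
eef_rot: [0.999, -0.034, 0.0, -0.0]
force: [-1.2, 0.3, 5.8]
finger_gap: 0.0534
gripper_force: 25.0
```

```bash
python3 -c "
from h import *
plan(*T(-.066,.253),.2,-4.05)"
```

```text
t 35.17 pos [0.4985 0.3403 0.0409] yaw -3.95 gap 0.0534 F [-1.2  0.3  5.8] gf 25.0
  turn 0.0006 tx 1.292 ty 7.719 tz -3.182
```

Request:
{"name": "drive_tool", "arguments": {
  "deltas": [
    {"tx": 0, "ty": 0, "tz": -0.4, "turn": 0},
    {"tx": 0, "ty": 0, "tz": -0.9, "turn": 0},
    {"tx": 0, "ty": 0, "tz": -0.9, "turn": 0},
    {"tx": 0, "ty": 0, "tz": -0.8, "turn": 0},
    {"tx": 0.08, "ty": 0.45, "tz": -0.2, "turn": 0},
    {"tx": 0.14, "ty": 0.85, "tz": 0, "turn": 0},
    {"tx": 0.14, "ty": 0.85, "tz": 0, "turn": 0},
    {"tx": 0.14, "ty": 0.85, "tz": 0, "turn": 0},
    {"tx": 0.14, "ty": 0.85, "tz": 0, "turn": 0},
    {"tx": 0.14, "ty": 0.85, "tz": 0, "turn": 0},
    {"tx": 0.14, "ty": 0.85, "tz": 0, "turn": 0},
    {"tx": 0.14, "ty": 0.85, "tz": 0, "turn": 0}
  ]
}}

```text
time: 36.67
ee_pos: [0.5277, 0.0145, 0.1991]
eef_rot: [0.999, -0.035, -0.001, 0.0]
force: [0.4, 0.2, -0.7]
finger_gap: 0.0535
gripper_force: 25.0
```

Request:
{"name": "drive_tool", "arguments": {
  "deltas": [
    {"tx": 0.14, "ty": 0.85, "tz": 0, "turn": 0},
    {"tx": 0.09, "ty": 0.47, "tz": 0, "turn": 0},
    {"tx": 0, "ty": 0, "tz": 0.3, "turn": 0},
    {"tx": 0, "ty": 0, "tz": 0, "turn": 0},
    {"tx": 0, "ty": 0, "tz": 0, "turn": 0}
  ]
}}

```text
time: 37.3
ee_pos: [0.5355, -0.0483, 0.1845]
eef_rot: [0.999, -0.034, -0.001, -0.0]
force: [-0.5, -0.3, -1.7]
finger_gap: 0.0536
gripper_force: 25.0
```

```bash
python3 -c "
from h import *
plan(*T(-.066,.253),.0954,-4.05)"
```

```text
t 37.3 pos [ 0.5355 -0.0483  0.1845] yaw -3.86 gap 0.0536 F [-0.5 -0.3 -1.7] gf 25.0
  turn 0.0011 tx 0.004 ty 0.019 tz 1.783
```

Request:
{"name": "drive_tool", "arguments": {
  "deltas": [
    {"tx": 0, "ty": 0.01, "tz": 0.4, "turn": 0.001},
    {"tx": 0, "ty": 0, "tz": 0.6, "turn": 0},
    {"tx": 0, "ty": 0, "tz": 0.4, "turn": 0},
    {"tx": 0, "ty": 0, "tz": 0.24, "turn": 0},
    {"tx": 0, "ty": 0, "tz": 0.07, "turn": 0},
    {"tx": 0, "ty": 0, "tz": 0.02, "turn": 0},
    {"tx": 0, "ty": 0, "tz": 0.02, "turn": 0},
    {"tx": 0, "ty": 0, "tz": 0.02, "turn": 0},
    {"tx": 0, "ty": 0, "tz": 0.02, "turn": 0},
    {"tx": 0, "ty": 0, "tz": 0.01, "turn": 0},
    {"tx": 0, "ty": 0, "tz": 0, "turn": 0},
    {"tx": 0, "ty": 0, "tz": 0, "turn": 0}
  ]
}}

```text
time: 38.8
ee_pos: [0.5359, -0.0499, 0.0954]
eef_rot: [0.999, -0.036, 0.0, -0.0]
force: [-1.1, 0.8, 4.5]
finger_gap: 0.0535
gripper_force: 25.0
```

Request:
{"name": "drive_tool", "arguments": {
  "deltas": [
    {"tx": 0, "ty": 0, "tz": 0, "turn": 0},
    {"tx": 0, "ty": 0, "tz": 0, "turn": 0},
    {"tx": 0, "ty": 0, "tz": -0.3, "turn": 0},
    {"tx": 0, "ty": 0, "tz": -0.8, "turn": 0},
    {"tx": 0.04, "ty": -0.4, "tz": -0.6, "turn": 0},
    {"tx": 0.07, "ty": -0.95, "tz": 0, "turn": 0},
    {"tx": 0.07, "ty": -0.95, "tz": 0, "turn": 0},
    {"tx": 0.07, "ty": -0.95, "tz": 0, "turn": 0},
    {"tx": 0.07, "ty": -0.95, "tz": 0, "turn": 0},
    {"tx": 0.07, "ty": -0.95, "tz": 0, "turn": 0},
    {"tx": 0.07, "ty": -0.95, "tz": 0, "turn": 0},
    {"tx": 0.07, "ty": -0.95, "tz": 0, "turn": 0}
  ],
  "hand": 67
}}

```text
time: 40.3
ee_pos: [0.5878, 0.3013, 0.1813]
eef_rot: [0.999, -0.036, 0.0, -0.0]
force: [0.7, -0.7, -0.1]
finger_gap: 0.0669
gripper_force: 0.0
```

Request:
{"name": "drive_tool", "arguments": {
  "deltas": [
    {"tx": 0.07, "ty": -0.9, "tz": 0, "turn": 0},
    {"tx": 0, "ty": 0, "tz": 0, "turn": 0},
    {"tx": 0, "ty": 0, "tz": 0, "turn": 0}
  ]
}}

```text
time: 40.67
ee_pos: [0.5943, 0.3437, 0.1806]
eef_rot: [0.999, -0.036, 0.0, 0.0]
force: [-0.2, -0.7, -0.4]
finger_gap: 0.0672
gripper_force: 0.0
```

```bash
python3 -c "
from h import *
hov(4,C0)
for p in [(0,.253),(.066,.253),(-.066,.253)]: print('placed',loc('sh4.png',T(*p),.0545,12), T(*p))"
```

```text
wrist [0.5971 0.3459] 29.7
(0.595, 0.346) top [0.5939 0.3493] 24.9 scene [0.5949 0.3473] 29.4
(0.4975, 0.34) top [0.4642 0.3701] 11.1 scene [0.5126 0.3457] 12.6
(0.502, 0.205) top [0.5125 0.2268] 4.2 scene [0.4527 0.229 ] 16.9
(0.509, 0.125) top [0.5081 0.1225] 4.4 scene [0.5301 0.0858] 9.6
(0.611, 0.104) top [0.61  0.112] 26.7 scene [0.6125 0.1097] 30.9
t 40.83 pos [0.5947 0.3427 0.1806] yaw -4.24 gap 0.0668 F [1.3 0.2 0. ] gf 0.0
  turn -0.0011 tx 0.043 ty -0.066 tz 2.812
placed (array([ 0.6012, -0.0512]), np.float64(33.1)) [ 0.6014618 -0.0539325]
placed (array([ 0.6688, -0.0554]), np.float64(33.7)) [ 0.6672968 -0.0585921]
placed (array([ 0.536 , -0.0459]), np.float64(32.8)) [ 0.5356268 -0.0492729]
```

Request:
{"name": "drive_tool", "arguments": {
  "deltas": [
    {"tx": 0.03, "ty": -0.06, "tz": 0.5, "turn": -0.001},
    {"tx": 0, "ty": 0, "tz": 0.8, "turn": 0},
    {"tx": 0, "ty": 0, "tz": 0.8, "turn": 0},
    {"tx": 0, "ty": 0, "tz": 0.5, "turn": 0},
    {"tx": 0, "ty": 0, "tz": 0.2, "turn": 0},
    {"tx": 0, "ty": 0, "tz": 0, "turn": 0},
    {"tx": 0, "ty": 0, "tz": 0, "turn": 0}
  ]
}}

```text
time: 41.7
ee_pos: [0.5969, 0.3474, 0.0414]
eef_rot: [0.999, -0.035, 0.001, -0.0]
force: [-0.4, 0.4, 0.9]
finger_gap: 0.0671
gripper_force: 0.0
```

Request:
{"name": "drive_tool", "arguments": {
  "deltas": [
    {"tx": 0, "ty": 0, "tz": 0, "turn": 0},
    {"tx": 0, "ty": 0, "tz": 0, "turn": 0},
    {"tx": 0, "ty": 0, "tz": 0, "turn": 0},
    {"tx": 0, "ty": 0, "tz": 0, "turn": 0}
  ],
  "hand": 0
}}

```text
time: 42.2
ee_pos: [0.5965, 0.3474, 0.0409]
eef_rot: [0.999, -0.034, 0.0, -0.0]
force: [-0.1, -0.7, 5.5]
finger_gap: 0.0536
gripper_force: 25.0
```

```bash
python3 -c "
from h import *
plan(*T(.06,.163),.2,-4.05)
b=ray('t0.png',(380+350/5,180+288/5),.1)[:2]-O;print('bowl rack xy',b@V,b@U)"
```

```text
t 42.2 pos [0.5965 0.3474 0.0409] yaw -3.95 gap 0.0536 F [-0.1 -0.7  5.5] gf 25.0
  turn 0.0006 tx 1.867 ty 9.8 tz -3.182
bowl rack xy 0.004441215494378444 0.036851058722085106
```

Request:
{"name": "drive_tool", "arguments": {
  "deltas": [
    {"tx": 0, "ty": 0, "tz": -0.4, "turn": 0},
    {"tx": 0, "ty": 0, "tz": -0.9, "turn": 0},
    {"tx": 0, "ty": 0, "tz": -0.9, "turn": 0},
    {"tx": 0, "ty": 0, "tz": -0.8, "turn": 0},
    {"tx": 0.1, "ty": 0.5, "tz": -0.2, "turn": 0},
    {"tx": 0.17, "ty": 0.9, "tz": 0, "turn": 0},
    {"tx": 0.17, "ty": 0.9, "tz": 0, "turn": 0},
    {"tx": 0.17, "ty": 0.9, "tz": 0, "turn": 0},
    {"tx": 0.17, "ty": 0.9, "tz": 0, "turn": 0},
    {"tx": 0.17, "ty": 0.9, "tz": 0, "turn": 0},
    {"tx": 0.17, "ty": 0.9, "tz": 0, "turn": 0},
    {"tx": 0.17, "ty": 0.9, "tz": 0, "turn": 0}
  ]
}}

```text
time: 43.7
ee_pos: [0.636, 0.0005, 0.1996]
eef_rot: [0.999, -0.035, -0.001, 0.0]
force: [1.2, 0.5, -0.9]
finger_gap: 0.0537
gripper_force: 25.0
```

Request:
{"name": "drive_tool", "arguments": {
  "deltas": [
    {"tx": 0.17, "ty": 0.9, "tz": 0, "turn": 0},
    {"tx": 0.17, "ty": 0.9, "tz": 0, "turn": 0},
    {"tx": 0.17, "ty": 0.9, "tz": 0, "turn": 0},
    {"tx": 0.07, "ty": 0.3, "tz": 0, "turn": 0},
    {"tx": 0, "ty": 0, "tz": 0.3, "turn": 0},
    {"tx": 0, "ty": 0, "tz": 0, "turn": 0},
    {"tx": 0, "ty": 0, "tz": 0, "turn": 0}
  ]
}}

```text
time: 44.58
ee_pos: [0.6555, -0.1461, 0.1846]
eef_rot: [0.999, -0.033, -0.001, -0.0]
force: [0.3, -0.3, -1.0]
finger_gap: 0.0536
gripper_force: 25.0
```

```bash
python3 -c "
from h import *
plan(*T(.06,.163),.0954,-4.05)"
```

```text
t 44.58 pos [ 0.6555 -0.1461  0.1846] yaw -3.82 gap 0.0536 F [ 0.3 -0.3 -1. ] gf 25.0
  turn 0.0013 tx -0.009 ty 0.038 tz 1.784
```

Request:
{"name": "drive_tool", "arguments": {
  "deltas": [
    {"tx": 0, "ty": 0.03, "tz": 0.4, "turn": 0.001},
    {"tx": 0, "ty": 0, "tz": 0.6, "turn": 0},
    {"tx": 0, "ty": 0, "tz": 0.4, "turn": 0},
    {"tx": 0, "ty": 0, "tz": 0.24, "turn": 0},
    {"tx": 0, "ty": 0, "tz": 0.07, "turn": 0},
    {"tx": 0, "ty": 0, "tz": 0.02, "turn": 0},
    {"tx": 0, "ty": 0, "tz": 0.02, "turn": 0},
    {"tx": 0, "ty": 0, "tz": 0.02, "turn": 0},
    {"tx": 0, "ty": 0, "tz": 0.02, "turn": 0},
    {"tx": 0, "ty": 0, "tz": 0.01, "turn": 0},
    {"tx": 0, "ty": 0, "tz": 0, "turn": 0},
    {"tx": 0, "ty": 0, "tz": 0, "turn": 0}
  ]
}}

```text
time: 46.08
ee_pos: [0.6556, -0.1495, 0.0954]
eef_rot: [0.999, -0.036, 0.0, 0.0]
force: [-1.7, 0.2, 4.2]
finger_gap: 0.0537
gripper_force: 25.0
```

Request:
{"name": "drive_tool", "arguments": {
  "deltas": [
    {"tx": 0, "ty": 0, "tz": 0, "turn": 0},
    {"tx": 0, "ty": 0, "tz": 0, "turn": 0},
    {"tx": 0, "ty": 0, "tz": -0.3, "turn": 0},
    {"tx": 0, "ty": 0, "tz": -0.8, "turn": 0},
    {"tx": 0, "ty": 0, "tz": -1, "turn": 0},
    {"tx": 0, "ty": -0.9, "tz": -0.4, "turn": 0},
    {"tx": 0, "ty": -0.9, "tz": 0, "turn": 0},
    {"tx": 0, "ty": -0.9, "tz": 0, "turn": 0},
    {"tx": 0, "ty": -0.9, "tz": 0, "turn": 0},
    {"tx": 0, "ty": 0, "tz": 0, "turn": -0.058},
    {"tx": 0, "ty": 0, "tz": 0, "turn": -0.058},
    {"tx": 0, "ty": 0, "tz": 0, "turn": -0.058}
  ],
  "hand": 67
}}

```text
time: 47.58
ee_pos: [0.6687, 0.0302, 0.2212]
eef_rot: [0.971, 0.238, 0.0, 0.0]
force: [-0.9, -0.0, 0.8]
finger_gap: 0.0671
gripper_force: 0.0
```

Request:
{"name": "drive_tool", "arguments": {
  "deltas": [
    {"tx": 0, "ty": 0, "tz": 0, "turn": -0.058},
    {"tx": 0, "ty": 0, "tz": 0, "turn": -0.058},
    {"tx": 0, "ty": 0, "tz": 0, "turn": -0.058},
    {"tx": 0, "ty": 0, "tz": 0, "turn": -0.058},
    {"tx": 0, "ty": 0, "tz": 0, "turn": -0.058},
    {"tx": 0, "ty": 0, "tz": 0, "turn": -0.058},
    {"tx": 0, "ty": 0, "tz": 0, "turn": -0.058},
    {"tx": 0, "ty": 0, "tz": 0, "turn": -0.058},
    {"tx": 0, "ty": 0, "tz": 0, "turn": -0.058},
    {"tx": 0, "ty": 0, "tz": 0, "turn": -0.058},
    {"tx": 0, "ty": 0, "tz": 0, "turn": -0.058},
    {"tx": 0, "ty": 0, "tz": 0, "turn": -0.058}
  ]
}}

```text
time: 49.08
ee_pos: [0.6687, 0.0296, 0.2211]
eef_rot: [0.235, 0.972, -0.0, 0.001]
force: [-0.1, -0.7, -0.4]
finger_gap: 0.0669
gripper_force: 0.0
```

Request:
{"name": "drive_tool", "arguments": {
  "deltas": [
    {"tx": 0, "ty": 0, "tz": 0, "turn": -0.058},
    {"tx": 0, "ty": 0, "tz": 0, "turn": -0.058},
    {"tx": 0, "ty": 0, "tz": 0, "turn": -0.058},
    {"tx": 0, "ty": 0, "tz": 0, "turn": -0.058},
    {"tx": 0, "ty": 0, "tz": 0, "turn": -0.058},
    {"tx": 0, "ty": 0, "tz": 0, "turn": 0}
  ]
}}

```text
time: 49.82
ee_pos: [0.6687, 0.0294, 0.2205]
eef_rot: [-0.213, 0.977, -0.0, 0.0]
force: [-0.4, -0.3, 0.2]
finger_gap: 0.0671
gripper_force: 0.0
```

```bash
python3 -c "
from h import *
plan(.611,.108,.18); print(ctrl.state()['q'].round(2))
f='h5.png';grab('wrist',f);grab('scene','sh5.png');grab('top','th5.png')
print(loc(f,(.611,.108)),loc('sh5.png',(.611,.108)),loc('th5.png',(.611,.108)))
for p in [(0,.253),(.066,.253),(-.066,.253),(.06,.163)]: print('placed',loc('sh5.png',T(*p),.0545,12), T(*p))"
```

```text
t 49.83 pos [0.6687 0.0294 0.2205] yaw -155.45 gap 0.0671 F [-0.4 -0.3  0.2] gf 0.0
  turn 0.0 tx 0.396 ty 1.91 tz 0.81
[ 0.38  0.67 -0.83  1.71  0.57  1.02  1.34]
(array([0.6117, 0.1056]), np.float64(30.4)) (array([0.6126, 0.1096]), np.float64(30.7)) (array([0.6151, 0.1146]), np.float64(28.1))
placed (array([ 0.601 , -0.0517]), np.float64(33.7)) [ 0.6014618 -0.0539325]
placed (array([ 0.6692, -0.0551]), np.float64(33.7)) [ 0.6672968 -0.0585921]
placed (array([ 0.533 , -0.0418]), np.float64(34.3)) [ 0.5356268 -0.0492729]
placed (array([ 0.6558, -0.1483]), np.float64(29.3)) [ 0.6549578 -0.1479435]
```

Request:
{"name": "drive_tool", "arguments": {
  "deltas": [
    {"tx": 0.2, "ty": 0.9, "tz": 0, "turn": 0},
    {"tx": 0.2, "ty": 1.0, "tz": 0.4, "turn": 0},
    {"tx": 0, "ty": 0, "tz": 0.4, "turn": 0},
    {"tx": 0, "ty": 0, "tz": 0, "turn": 0},
    {"tx": 0, "ty": 0, "tz": 0, "turn": 0}
  ]
}}

```text
time: 50.6
ee_pos: [0.6117, 0.107, 0.1804]
eef_rot: [-0.212, 0.977, -0.0, 0.0]
force: [-0.0, 0.1, 0.4]
finger_gap: 0.0668
gripper_force: 0.0
```

```bash
python3 -c "
from h import *
f='h6.png';grab('wrist',f)
p,s=loc(f,(.611,.108),0,12);print(p,s);plan(p[0],p[1],.04)"
```

```text
[0.6108 0.1062] 27.3
t 50.65 pos [0.6117 0.1071 0.1805] yaw -155.47 gap 0.0669 F [ 0.5 -0.8  1.3] gf 0.0
  turn 0.0 tx 0.024 ty -0.009 tz 2.811
```

Request:
{"name": "drive_tool", "arguments": {
  "deltas": [
    {"tx": 0.01, "ty": 0, "tz": 0.5, "turn": 0},
    {"tx": 0, "ty": 0, "tz": 0.8, "turn": 0},
    {"tx": 0, "ty": 0, "tz": 0.8, "turn": 0},
    {"tx": 0, "ty": 0, "tz": 0.5, "turn": 0},
    {"tx": 0, "ty": 0, "tz": 0.2, "turn": 0},
    {"tx": 0, "ty": 0, "tz": 0, "turn": 0},
    {"tx": 0, "ty": 0, "tz": 0, "turn": 0}
  ]
}}

```text
time: 51.52
ee_pos: [0.6111, 0.1079, 0.0413]
eef_rot: [-0.213, 0.977, 0.0, 0.001]
force: [0.2, -0.0, 0.3]
finger_gap: 0.0668
gripper_force: 0.0
```

Request:
{"name": "drive_tool", "arguments": {
  "deltas": [
    {"tx": 0, "ty": 0, "tz": 0, "turn": 0},
    {"tx": 0, "ty": 0, "tz": 0, "turn": 0},
    {"tx": 0, "ty": 0, "tz": 0, "turn": 0},
    {"tx": 0, "ty": 0, "tz": 0, "turn": 0}
  ],
  "hand": 0
}}

```text
time: 52.02
ee_pos: [0.6107, 0.1078, 0.0408]
eef_rot: [-0.214, 0.977, -0.0, 0.0]
force: [-0.7, -1.4, 6.4]
finger_gap: 0.0533
gripper_force: 25.0
```

```bash
python3 -c "
from h import *
plan(*T(-.06,.163),.2,175.95-360)
f='sh7.png';grab('scene',f)
for p in [(0,.253),(.066,.253),(-.066,.253),(.06,.163)]: print('placed',loc(f,T(*p),.0545,12), T(*p))"
```

```text
t 52.02 pos [0.6107 0.1078 0.0408] yaw -155.34 gap 0.0533 F [-0.7 -1.4  6.4] gf 25.0
  turn 0.1595 tx 1.155 ty -5.039 tz -3.183
placed (array([ 0.6016, -0.0514]), np.float64(35.1)) [ 0.6014618 -0.0539325]
placed (array([ 0.6689, -0.0553]), np.float64(33.7)) [ 0.6672968 -0.0585921]
placed (array([ 0.5367, -0.0453]), np.float64(30.0)) [ 0.5356268 -0.0492729]
placed (array([ 0.6559, -0.1483]), np.float64(29.2)) [ 0.6549578 -0.1479435]
```

Request:
{"name": "drive_tool", "arguments": {
  "deltas": [
    {"tx": 0, "ty": 0, "tz": -0.4, "turn": 0},
    {"tx": 0, "ty": 0, "tz": -0.9, "turn": 0},
    {"tx": 0, "ty": 0, "tz": -0.9, "turn": 0},
    {"tx": 0, "ty": 0, "tz": -0.8, "turn": 0},
    {"tx": 0, "ty": 0, "tz": -0.2, "turn": 0.0532},
    {"tx": 0, "ty": 0, "tz": 0, "turn": 0.0532},
    {"tx": 0, "ty": 0, "tz": 0, "turn": 0.0532},
    {"tx": 0.15, "ty": -0.65, "tz": 0, "turn": 0},
    {"tx": 0.2, "ty": -0.9, "tz": 0, "turn": 0},
    {"tx": 0.2, "ty": -0.9, "tz": 0, "turn": 0},
    {"tx": 0.2, "ty": -0.9, "tz": 0, "turn": 0},
    {"tx": 0.2, "ty": -0.9, "tz": 0, "turn": 0}
  ]
}}

```text
time: 53.58
ee_pos: [0.5471, -0.1019, 0.2011]
eef_rot: [0.035, 0.999, 0.0, 0.0]
force: [0.4, -0.4, -1.7]
finger_gap: 0.0533
gripper_force: 25.0
```

Request:
{"name": "drive_tool", "arguments": {
  "deltas": [
    {"tx": 0.14, "ty": -0.6, "tz": 0, "turn": 0},
    {"tx": 0.05, "ty": -0.2, "tz": 0, "turn": 0},
    {"tx": 0, "ty": 0, "tz": 0.3, "turn": 0},
    {"tx": 0, "ty": 0, "tz": 0, "turn": 0},
    {"tx": 0, "ty": 0, "tz": 0, "turn": 0}
  ]
}}

```text
time: 54.2
ee_pos: [0.5359, -0.1384, 0.1849]
eef_rot: [0.034, 0.999, 0.0, -0.0]
force: [1.2, 0.1, -1.5]
finger_gap: 0.0536
gripper_force: 25.0
```

```bash
python3 -c "
from h import *
plan(*T(-.06,.163),.0953,175.95)"
```

```text
t 54.2 pos [ 0.5359 -0.1384  0.1849] yaw 176.08 gap 0.0536 F [ 1.2  0.1 -1.5] gf 25.0
  turn 0.0007 tx 0.011 ty -0.022 tz 1.793
```

Request:
{"name": "drive_tool", "arguments": {
  "deltas": [
    {"tx": 0.01, "ty": -0.02, "tz": 0.4, "turn": 0.001},
    {"tx": 0, "ty": 0, "tz": 0.6, "turn": 0},
    {"tx": 0, "ty": 0, "tz": 0.4, "turn": 0},
    {"tx": 0, "ty": 0, "tz": 0.24, "turn": 0},
    {"tx": 0, "ty": 0, "tz": 0.07, "turn": 0},
    {"tx": 0, "ty": 0, "tz": 0.02, "turn": 0},
    {"tx": 0, "ty": 0, "tz": 0.02, "turn": 0},
    {"tx": 0, "ty": 0, "tz": 0.02, "turn": 0},
    {"tx": 0, "ty": 0, "tz": 0.02, "turn": 0},
    {"tx": 0, "ty": 0, "tz": 0.01, "turn": 0},
    {"tx": 0, "ty": 0, "tz": 0, "turn": 0},
    {"tx": 0, "ty": 0, "tz": 0, "turn": 0}
  ]
}}

```text
time: 55.7
ee_pos: [0.535, -0.1411, 0.0953]
eef_rot: [0.037, 0.999, -0.0, 0.0]
force: [-1.3, -0.9, 3.9]
finger_gap: 0.0536
gripper_force: 25.0
```

Contact at 3.9 N, the same height as the others. Releasing, rising clear and moving off for a final look.

Request:
{"name": "drive_tool", "arguments": {
  "deltas": [
    {"tx": 0, "ty": 0, "tz": 0, "turn": 0},
    {"tx": 0, "ty": 0, "tz": 0, "turn": 0},
    {"tx": 0, "ty": 0, "tz": -0.3, "turn": 0},
    {"tx": 0, "ty": 0, "tz": -0.8, "turn": 0},
    {"tx": 0, "ty": 0, "tz": -1, "turn": 0},
    {"tx": 0, "ty": 0.8, "tz": -0.6, "turn": 0},
    {"tx": 0, "ty": 0.9, "tz": 0, "turn": 0},
    {"tx": 0, "ty": 0.9, "tz": 0, "turn": 0},
    {"tx": 0, "ty": 0.9, "tz": 0, "turn": 0},
    {"tx": 0, "ty": 0.9, "tz": 0, "turn": 0},
    {"tx": 0, "ty": 0.9, "tz": 0, "turn": 0},
    {"tx": 0, "ty": 0.9, "tz": 0, "turn": 0}
  ],
  "hand": 67
}}

```text
time: 57.2
ee_pos: [0.5578, 0.1697, 0.2312]
eef_rot: [0.037, 0.999, 0.0, 0.0]
force: [0.5, 0.2, 0.5]
finger_gap: 0.0666
gripper_force: 0.0
```

Request:
{"name": "drive_tool", "arguments": {
  "deltas": [
    {"tx": 0, "ty": 0, "tz": 0, "turn": 0},
    {"tx": 0, "ty": 0, "tz": 0, "turn": 0},
    {"tx": 0, "ty": 0, "tz": 0, "turn": 0},
    {"tx": 0, "ty": 0, "tz": 0, "turn": 0}
  ]
}}

```text
time: 57.7
ee_pos: [0.558, 0.1669, 0.2302]
eef_rot: [0.038, 0.999, -0.0, -0.0]
force: [0.4, 0.2, 0.9]
finger_gap: 0.0668
gripper_force: 0.0
```

```bash
python3 -c "
from h import *
grab('scene','sf.png');grab('top','tf.png')
a=cv2.resize(cv2.imread('pics/sf.png')[140:290,140:340],None,fx=2.4,fy=2.4,interpolation=2)
b=cv2.resize(cv2.imread('pics/tf.png')[180:330,280:530],None,fx=1.92,fy=1.92,interpolation=2)
cv2.imwrite('pics/fin.png',np.vstack([a,b[:240]]) if a.shape[1]==b.shape[1] else a)"
```

```text
(no output)
```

View pics/fin.png

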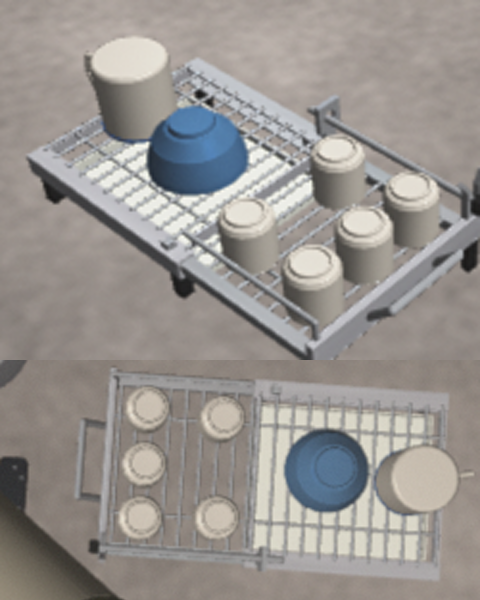

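The final view shows five cups upright on the extension shelf, the rail through the eyelet and in the fork, the button up, and the mug and bowl not moved.

```bash
python3 -c "
from cell import ctrl
print(ctrl.job_done())"
```

```text
the job is handed in; nothing more can be done
None
```

The job is handed in at about 58 s on the robot's clock: the extension is locked open with its button up, the guard rail is home in the fork, and all five tea cups found stand rim down on the pulled-out shelf; no verdict was returned.

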